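# Dock the brush rack and clip in the colour-coded pastry brushes

### The job

Push the grey clip rack home into the corner of the docking bay, both edges flat against the stops, and swing the orange latch fully over it. Only then press each pastry brush on the counter down into the rack's clip of its own colour until it snaps fully in, bristles towards the front (away from the back stop) and its handle centred along the clip. Do not knock the jar, bowl or can.

Things in the scene. Friction and masses are not known exactly. Their poses are not given: they have to be found in the camera images.
- dock_corner (a point): Inside corner, at counter level, of the fixed docking bay: two aluminium stops at a right angle. x points square into the back stop (roughly away from the robot), y square into the side stop (roughly to the robot's left), z up. The stop faces lie at x = 0 (back stop, 20 mm high, runs from here 288 mm along -y) and y = 0 (side stop, 20 mm high, runs 115 mm along -x). Yaw up to 0.12 rad.
- rack_corner (a point): The corner of the loose grey clip rack (about 0.5 kg) that belongs in the bay corner, on its underside; axes are the rack's and match those of the bay when docked. The rack is a slab 110 mm along x, 270 mm along y, 16 mm high, standing on the counter, reaching from here along -x and -y, with four spring clips, 50 mm high. Docked: this point is at dock_corner, both edges against the stops.
- rack_front (a point): Middle of the rack's front edge (the one away from the back stop), half-way up the 16 mm slab; push here along the rack's +x (it slides at about 5 to 12 N). Same axes as the rack.
- rack_end (a point): Middle of the rack's end edge (the one away from the side stop), half-way up the 16 mm slab; push here along the rack's +y. Same axes as the rack.
- latch (a joint): Angle of the orange hold-down latch on its bracket outside the side stop, rad: 0 = open, arm pointing along -x of the bay; 1.571 = closed at its end stop, arm pointing along -y of the bay, over the end of the docked rack. It turns counter-clockwise from above as it closes and stays where it is left (friction 0.06 N m).
- latch_knob (a point): Centre of the upright black knob near the end of the latch arm: 14 mm in diameter, 40 mm tall (z 30 to 70 mm above the counter; this point at 54 mm), 52 mm from the pivot. The arm under it is 8 mm thick. Its axes turn with the latch.
- latch_pivot (a point): On the latch's vertical pivot axis, 30 mm above the counter. Its axes turn with the latch (arm and knob lie towards its -x).
- brush_red_mid (a point): Middle of the handle, on its axis, of the red pastry brush (150 mm, 50 g; None when absent). The handle is a round rod 18 mm in diameter and 110 mm long (x from -55 to +55 mm), the flat head 32 mm wide and 18 mm thick with white bristles at x +53 to +95 mm; x points to the bristles, z is square to the flat of the head. Lying on the counter this point is 9 mm up.
- brush_red_tip (a point): Bristle end of the red brush, 95 mm from the middle of its handle.
- clip_red (a point): Seat of the red brush's handle middle in the red clip, 38 mm above the counter, 22 mm above the slab; rack axes. Its two sprung jaw pairs (12 mm wide) lie 38 mm either side along x; the 64 mm between them is free for fingers. Lay the handle along x, bristles to -x, touching the jaw tips 16 mm higher, and press straight down with 5 to 15 N until it snaps in. Clips are 60 mm apart along y.
- brush_blue_mid (a point): Middle of the handle, on its axis, of the blue pastry brush (150 mm, 50 g; None when absent). The handle is a round rod 18 mm in diameter and 110 mm long (x from -55 to +55 mm), the flat head 32 mm wide and 18 mm thick with white bristles at x +53 to +95 mm; x points to the bristles, z is square to the flat of the head. Lying on the counter this point is 9 mm up.
- brush_blue_tip (a point): Bristle end of the blue brush, 95 mm from the middle of its handle.
- clip_blue (a point): Seat of the blue brush's handle middle in the blue clip, 38 mm above the counter, 22 mm above the slab; rack axes. Its two sprung jaw pairs (12 mm wide) lie 38 mm either side along x; the 64 mm between them is free for fingers. Lay the handle along x, bristles to -x, touching the jaw tips 16 mm higher, and press straight down with 5 to 15 N until it snaps in. Clips are 60 mm apart along y.
- brush_green_mid (a point): Middle of the handle, on its axis, of the green pastry brush (150 mm, 50 g; None when absent). The handle is a round rod 18 mm in diameter and 110 mm long (x from -55 to +55 mm), the flat head 32 mm wide and 18 mm thick with white bristles at x +53 to +95 mm; x points to the bristles, z is square to the flat of the head. Lying on the counter this point is 9 mm up.
- brush_green_tip (a point): Bristle end of the green brush, 95 mm from the middle of its handle.
- clip_green (a point): Seat of the green brush's handle middle in the green clip, 38 mm above the counter, 22 mm above the slab; rack axes. Its two sprung jaw pairs (12 mm wide) lie 38 mm either side along x; the 64 mm between them is free for fingers. Lay the handle along x, bristles to -x, touching the jaw tips 16 mm higher, and press straight down with 5 to 15 N until it snaps in. Clips are 60 mm apart along y.
- brush_yellow_mid (a point): Middle of the handle, on its axis, of the yellow pastry brush (150 mm, 50 g; None when absent). The handle is a round rod 18 mm in diameter and 110 mm long (x from -55 to +55 mm), the flat head 32 mm wide and 18 mm thick with white bristles at x +53 to +95 mm; x points to the bristles, z is square to the flat of the head. Lying on the counter this point is 9 mm up.
- brush_yellow_tip (a point): Bristle end of the yellow brush, 95 mm from the middle of its handle.
- clip_yellow (a point): Seat of the yellow brush's handle middle in the yellow clip, 38 mm above the counter, 22 mm above the slab; rack axes. Its two sprung jaw pairs (12 mm wide) lie 38 mm either side along x; the 64 mm between them is free for fingers. Lay the handle along x, bristles to -x, touching the jaw tips 16 mm higher, and press straight down with 5 to 15 N until it snaps in. Clips are 60 mm apart along y.
- herb_jar: bystander: a small closed jar 100 mm tall, 60 mm in diameter; origin at the centre of its underside. Leave it alone.
- sauce_bowl: bystander: a white bowl 110 mm across, 50 mm high; origin at the centre of its underside. Leave it alone.
- tomato_can: bystander: a red-labelled can 110 mm tall, 74 mm in diameter; origin at the centre of its underside. Leave it alone.
There are look-alikes about, which are no part of the job. There is more than one size of the part that bears brush_blue_mid; the job needs the smallest. Of the things that look like the part that bears brush_yellow_mid, take the one that is farthest to the robot's right at the start.

How it is judged:
On the way, in this order (a step that is already met when the one before it is completed fails the run):
1. the rack is home against both stops (x of rack_corner in the frame of dock_corner between -0.004 and 0.004 m and y of rack_corner in the frame of dock_corner between -0.004 and 0.004 m and angle between the x axis of rack_corner and the x axis of dock_corner, either way round below 0.03 rad), for 0.3 s.
2. the latch is closed over the docked rack (value of joint latch above 1.4 rad and x of rack_corner in the frame of dock_corner between -0.005 and 0.005 m and y of rack_corner in the frame of dock_corner between -0.005 and 0.005 m and angle between the x axis of rack_corner and the x axis of dock_corner, either way round below 0.03 rad), for 0.2 s.
At the end, for the whole second after the job is handed in: Rack corner within 5 mm (4 mm when first docked) of the bay corner both ways, square to 0.03 rad; latch past 1.4 rad; each brush present in its own colour's clip: within 3 mm sideways and in height, 10 mm along, parallel to 0.08 rad, bristles to the rack's -x (all of step 2 and x of brush_red_mid in the frame of clip_red between -0.01 and 0.01 m and y of brush_red_mid in the frame of clip_red between -0.003 and 0.003 m and z of brush_red_mid in the frame of clip_red between -0.003 and 0.003 m and angle between the x axis of brush_red_mid and the x axis of clip_red, either way round below 0.08 rad and x of brush_red_tip in the frame of clip_red below -0.05 m and x of brush_blue_mid in the frame of clip_blue between -0.01 and 0.01 m and y of brush_blue_mid in the frame of clip_blue between -0.003 and 0.003 m and z of brush_blue_mid in the frame of clip_blue between -0.003 and 0.003 m and angle between the x axis of brush_blue_mid and the x axis of clip_blue, either way round below 0.08 rad and x of brush_blue_tip in the frame of clip_blue below -0.05 m and x of brush_green_mid in the frame of clip_green between -0.01 and 0.01 m and y of brush_green_mid in the frame of clip_green between -0.003 and 0.003 m and z of brush_green_mid in the frame of clip_green between -0.003 and 0.003 m and angle between the x axis of brush_green_mid and the x axis of clip_green, either way round below 0.08 rad and x of brush_green_tip in the frame of clip_green below -0.05 m and x of brush_yellow_mid in the frame of clip_yellow between -0.01 and 0.01 m and y of brush_yellow_mid in the frame of clip_yellow between -0.003 and 0.003 m and z of brush_yellow_mid in the frame of clip_yellow between -0.003 and 0.003 m and angle between the x axis of brush_yellow_mid and the x axis of clip_yellow, either way round below 0.08 rad and x of brush_yellow_tip in the frame of clip_yellow below -0.05 m); the robot touches nothing.
It fails at once if a brush is in its clip while the latch is still open (below 0.9 rad) (value of joint latch below 0.9 rad and ((x of brush_red_mid in the frame of clip_red between -0.01 and 0.01 m and y of brush_red_mid in the frame of clip_red between -0.003 and 0.003 m and z of brush_red_mid in the frame of clip_red between -0.003 and 0.003 m and angle between the x axis of brush_red_mid and the x axis of clip_red, either way round below 0.08 rad and x of brush_red_tip in the frame of clip_red below -0.05 m) or (x of brush_blue_mid in the frame of clip_blue between -0.01 and 0.01 m and y of brush_blue_mid in the frame of clip_blue between -0.003 and 0.003 m and z of brush_blue_mid in the frame of clip_blue between -0.003 and 0.003 m and angle between the x axis of brush_blue_mid and the x axis of clip_blue, either way round below 0.08 rad and x of brush_blue_tip in the frame of clip_blue below -0.05 m) or (x of brush_green_mid in the frame of clip_green between -0.01 and 0.01 m and y of brush_green_mid in the frame of clip_green between -0.003 and 0.003 m and z of brush_green_mid in the frame of clip_green between -0.003 and 0.003 m and angle between the x axis of brush_green_mid and the x axis of clip_green, either way round below 0.08 rad and x of brush_green_tip in the frame of clip_green below -0.05 m) or (x of brush_yellow_mid in the frame of clip_yellow between -0.01 and 0.01 m and y of brush_yellow_mid in the frame of clip_yellow between -0.003 and 0.003 m and z of brush_yellow_mid in the frame of clip_yellow between -0.003 and 0.003 m and angle between the x axis of brush_yellow_mid and the x axis of clip_yellow, either way round below 0.08 rad and x of brush_yellow_tip in the frame of clip_yellow below -0.05 m))).
It fails at once if the jar, bowl or can is moved more than 40 mm or tipped (distance of any of herb_jar, sauce_bowl, tomato_can from where it was at the start of the episode above 0.04 m or angle between any of herb_jar, sauce_bowl, tomato_can's own z axis and vertical above 0.5 rad).
Of brush_red, brush_blue, brush_green, brush_yellow only 3 to 4 are there at a start; the rules pass over those that are not, and their reading is None.
At some moment in a run one of brush_red, brush_blue, brush_green, brush_yellow may be knocked a few centimetres aside while the robot is not near it.
Once in a run the grip may slacken for a moment while it holds something.
It also fails if it takes over 210 s, if anything falls off the work surface, if the arm or the gripper's body presses on something with over 40 N, if the wrist force passes 120 N, or if a joint passes its speed limit or range.

### The arm

A 6-joint arm with a two-finger parallel gripper is mounted at the origin on the work surface. World frame = base frame: x ahead of the robot, y to its left, z up, the work surface at z = 0. Lengths are in m, angles in rad, forces in N, time in s.
With the tool pointing down it reaches from about 0.3 to 0.875 m from the base axis. Payload 6.4 kg.
Tool frame: the origin (TCP) lies on the front face of the gripper's body, between the roots of the fingers; the fingertips stand 73 mm ahead of it and the grasp point (between the pads) lies ctrl.pinch_z ahead of it (ctrl.pinch_z is the distance from the TCP to the grasp point, in m); z points along the fingers, x is the direction in which the jaws open and shut, and the axes are right-handed (so a half turn about z gives the same grasp; the last joint's range is limited). The gripper opens to 85 mm and grips with 20 to 120 N. Pads are 22 mm wide; open, the fingers measure 114 mm over their backs; the gripper's body (76 mm by 85 mm) begins 54 mm behind the grasp point. The pads swing forward as they close: fully open they stand 13 mm farther back than shut.
Start: joints at [-1.369, 0.181, 1.607, -0, 1.354, -0.206], TCP at [0.228, -0.528, 0.304] pointing down, gripper open.
Joint ranges: [-2.99, 2.99], [-0.89, 2.07], [0.3, 2.58], [-1.14, 4.28], [0, 2.63], [-3.12, 3.12]. Speed limits (rad/s): [2.57, 2.57, 3.01, 3.14, 3.14, 3.14].

### API

Orientations are given as a unit quaternion [w, x, y, z].
In Python, from bench import ctrl gives the robot as it stands.
- The arm moves only by the tool move_arm, never from a script. Its argument "rows" is text: rows parted by semicolons, each of 7 numbers parted by spaces: the shift along the tool's x, y, z in cm, then the turn, a rotation vector about the tool's x, y, z in degrees, then the opening, from 0 (shut) to 1 (fully open). In form: x y z rx ry rz grip; .... A call has 1 to 20 rows; each row shifts and turns the commanded pose from where the row before left it, along the tool's axes as they then stand; what a row does not reach is not made up. A row lasts 1/10 s, in which the tool goes at most 50 mm and 8.59 degrees, less where a joint would pass 70% of its speed; a pose out of reach is approached as far as the arm can. A call with a gripper value outside its range is refused whole. The fingers move at their own pace and stop on an object; the grip force is fixed at half the most. Time passes only in rows, so rows that do not move let the fingers close. It gives the time, the measured TCP pose, the force and the opening at its end, in the units of the state.
- ctrl.get_obs(): the state, without advancing time (a new reading comes with each control period).
- ctrl.camera(name): name is "scene" or "top" or "wrist"; returns a dict with "color" (384x512x3 uint8, blue, green, red), "fx", "fy", "cx", "cy" (pixels), "k1" (the pictures are not rectified: a ray, as slopes to the right and down, at radius r is drawn at 1 + k1 r^2 times it, then the intrinsics apply), "rvec" (rotation vector, rad) and "tvec" (3), from world to camera coordinates, as OpenCV has them. Camera axes: x right, y down, z forward; pixel columns grow to the right and rows downward; lengths in m; the calibration is good to about 2 mm. A picture is of the moment at which its call begins. There is no depth.
- ctrl.hand_in(): hands the job in, once; it reports no verdict.
Trained networks look in the newest picture that a camera, given by its name, has taken for a name from the list of things; names that differ only in an ending like _2 or _b are one class to them, and where a whole thing is asked for, a point or a joint stands for the part that bears it (a point fixed in the world has none). Each returns a list of dicts, best first, with "confidence" (0 to 1); they miss things now and then, are a little off and sometimes report something else, mostly with a low value. They report only what shows in the picture. A call takes as long as a camera call. They do not tell look-alikes from the thing itself.
- ctrl.look_for(camera, query): "bbox" ([left, top, right, bottom] in pixels, round what is visible of it).
- ctrl.trace(camera, query): "region" (384x512 bool, what is visible of it) and "bbox" ([left, top, right, bottom] in pixels, round what is visible of it).
The state is a dict: "time_s": time; "q": joint angles; "dq": joint speeds; "joint_efforts": joint torques, N m; "eef_pos": TCP position; "eef_rot": TCP orientation; "wrist_force": force on the tool from outside, world axes, zero at the start; "torque": the same for the moment, N m; "opening": opening from 0.0 (shut) to 1.0 (fully open).
Only numpy, scipy, OpenCV 4.12 (cv2) and the standard library are available. Lean on these libraries where they do the work, as an engineer would, in place of code of your own. Each camera call takes 0.05 s, during which the arm holds its last target.

## Working session

There is one attempt and no reset: what is moved stays moved. The work goes in short steps, Python scripts to look and compute and a tool call to move; the robot and the scene stay as the last step left them, time stands still between calls to the robot, and variables do not carry over. Pictures are saved under pics/ and viewed, and the job is handed in when it is done.

Besides the shell and the picture viewer there is one more tool, called as name(argument=value, ...) on one line, values as JSON. move_arm: Moves the arm, as the interface text tells. Its arguments: {"type":"object","properties":{"rows":{"type":"string"}},"required":["rows"]}

```bash
ls; mkdir -p pics
python3 - <<'E'
from bench import ctrl
import cv2
o=ctrl.get_obs();print(o, ctrl.pinch_z)
for n in ["scene","top","wrist"]:
    c=ctrl.camera(n);cv2.imwrite(f"pics/{n}0.png",c["color"]);print(n,{k:v for k,v in c.items() if k!="color"})
E
```

```text
pics
{'time_s': 0.0, 'q': array([-1.36929473e+00,  1.81540794e-01,  1.60802653e+00, -1.76076912e-05,
        1.35379528e+00, -2.06299924e-01]), 'dq': array([ 0.00050857, -0.00033758, -0.00020522,  0.00180988,  0.00153633,
       -0.00060121]), 'joint_efforts': array([ 9.31441173e-04, -4.44863462e+01, -3.51337337e+01, -1.90297183e-04,
        9.05819354e-03,  4.46140319e-06]), 'eef_pos': array([ 0.22796354, -0.5274059 ,  0.30297523]), 'eef_rot': array([-6.21205376e-04,  8.35641817e-01, -5.49274039e-01, -6.30358841e-04]), 'wrist_force': array([-0.11147292, -1.21220366,  0.12626508]), 'torque': array([-0.01985541,  0.02174904,  0.00715134]), 'opening': 1.0025720785110463} 0.0539
scene {'fx': 377.2108096301356, 'fy': 377.2108096301356, 'cx': 258.16973027609856, 'cy': 186.4006904365822, 'k1': -0.0051307857875085685, 'rvec': array([ 2.19458552,  1.36846641, -0.43139584]), 'tvec': array([-0.14627482, -0.34416923,  1.56738842])}
top {'fx': 361.19729577458327, 'fy': 361.19729577458327, 'cx': 260.14989486643464, 'cy': 188.61451964199512, 'k1': -0.10121139071807958, 'rvec': array([ 2.14269573, -2.19314148,  0.13310693]), 'tvec': array([-0.08961906,  0.51543241,  1.17162323])}
wrist {'fx': 288.66024432982294, 'fy': 288.66024432982294, 'cx': 257.02922463220585, 'cy': 192.6398391204956, 'k1': -0.07038524802892143, 'rvec': array([-2.38374313,  1.56495333,  0.2644691 ]), 'tvec': array([-0.57485833, -0.04250339,  0.38175525])}
```

View pics/scene0.png

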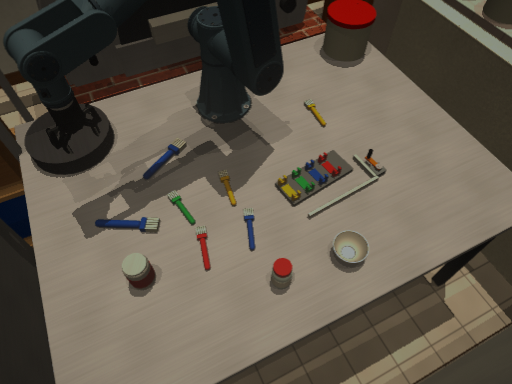

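View pics/top0.png

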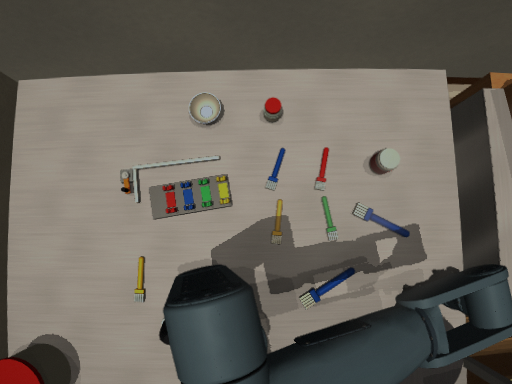

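View pics/wrist0.png

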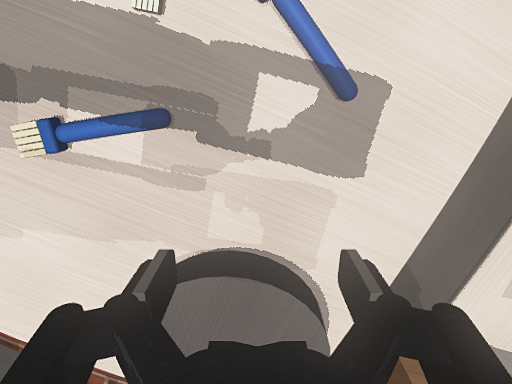

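```bash
cat > h.py <<'E'
from bench import ctrl
import cv2, numpy as np
from scipy.spatial.transform import Rotation as R
def cam(n,save=None):
    c=ctrl.camera(n)
    c["K"]=np.array([[c["fx"],0,c["cx"]],[0,c["fy"],c["cy"]],[0,0,1.]]);c["D"]=np.array([c["k1"],0,0,0.])
    c["R"]=cv2.Rodrigues(c["rvec"])[0]
    if save: cv2.imwrite(f"pics/{save}.png",c["color"])
    return c
def p2w(c,px,z=0):
    px=np.atleast_2d(np.asarray(px,float))
    u=cv2.undistortPoints(px.reshape(-1,1,2),c["K"],c["D"])[:,0]
    d=np.c_[u,np.ones(len(u))]@c["R"]; o=-c["R"].T@c["tvec"]
    return o+d*((z-o[2])/d[:,2])[:,None]
def w2p(c,P):
    return cv2.projectPoints(np.atleast_2d(np.asarray(P,float)),c["rvec"],c["tvec"],c["K"],c["D"])[0][:,0]
def tool():
    o=ctrl.get_obs(); q=o["eef_rot"]; return o, np.array(o["eef_pos"]), R.from_quat([q[1],q[2],q[3],q[0]])
def crop(c,box,s,name,pts=()):
    im=c["color"].copy()
    x0,y0,x1,y1=box
    im=cv2.resize(im[y0:y1,x0:x1],None,fx=s,fy=s,interpolation=cv2.INTER_CUBIC)
    for p in pts: cv2.drawMarker(im,(int((p[0]-x0+.5)*s),int((p[1]-y0+.5)*s)),(255,0,255),cv2.MARKER_CROSS,12,1)
    cv2.imwrite(f"pics/{name}.png",im)
E
python3 - <<'E'
from h import *
for n in ["top","scene"]:
    c=cam(n)
    for q in ["brush_red_mid","brush_blue_mid","brush_green_mid","brush_yellow_mid","rack_corner","latch","dock_corner"]:
        for t in ctrl.trace(n,q):
            m=t["region"].astype(np.uint8); 
            if m.sum()<5: continue
            ys,xs=np.nonzero(m); cx,cy=xs.mean(),ys.mean()
            w=p2w(c,[cx,cy],.009)[0]
            (r)=cv2.minAreaRect(np.c_[xs,ys].astype(np.float32))
            print(n,q,round(t["confidence"],2),t["bbox"],m.sum(),np.round(w,3),np.round(r[1],1),round(r[2],1))
c=cam("top"); crop(c,(110,140,250,225),5.5,"rack0"); crop(c,(255,140,345,250),5,"brush0")
E
```

```text
top brush_red_mid 0.76 [315.7, 147.7, 328.6, 191.6] 268 [ 0.571 -0.314  0.009] [ 9.  43.5] 11.3
top brush_red_mid 0.74 [370.1, 149.2, 401.3, 176.3] 630 [ 0.602 -0.535  0.009] [22.4 31.8] 63.4
top brush_blue_mid 0.86 [269.1, 148.0, 284.2, 188.0] 215 [ 0.575 -0.156  0.009] [ 7.6 40.8] 18.4
top brush_blue_mid 0.6 [300.1, 268.4, 356.4, 308.3] 587 [ 0.175 -0.304  0.009] [14.1 61.8] 56.3
top brush_blue_mid 0.58 [349.1, 201.9, 409.0, 238.3] 501 [ 0.402 -0.498  0.009] [60.  12.6] 30.2
top brush_green_mid 0.67 [321.4, 197.9, 336.1, 238.1] 294 [ 0.402 -0.33   0.009] [43.4  9.5] 76.0
top brush_green_mid 0.58 [264.3, 99.8, 284.1, 121.4] 362 [ 0.791 -0.152  0.009] [23. 17.] 90.0
top brush_yellow_mid 0.86 [135.8, 255.9, 143.2, 302.6] 283 [0.212 0.308 0.009] [ 9.3 44.1] 2.0
top brush_yellow_mid 0.61 [272.6, 200.8, 280.6, 244.4] 273 [ 0.394 -0.158  0.009] [ 9.2 44.2] 1.7
top rack_corner 0.97 [150.1, 176.1, 234.5, 218.9] 2624 [0.496 0.135 0.009] [33.8 81. ] 81.3
top latch 0.42 [122.7, 173.4, 129.0, 195.3] 97 [0.543 0.358 0.009] [18.  6.] 90.0
top dock_corner 0.88 [119.9, 152.6, 221.5, 199.8] 812 [0.5
[... 677 characters left out ...]
03 -0.325  0.009] [37.7  8.6] 56.3
scene brush_yellow_mid 0.75 [302.9, 98.1, 327.0, 126.1] 169 [0.21  0.313 0.009] [30.7  8.1] 49.9
scene brush_yellow_mid 0.62 [217.8, 167.6, 236.2, 208.6] 243 [ 0.396 -0.152  0.009] [37.2  9.4] 65.2
scene rack_corner 0.57 [277.1, 151.2, 353.4, 203.4] 2082 [0.498 0.135 0.009] [31.7 74.8] 59.9
scene rack_corner 0.26 [217.1, 171.1, 236.7, 204.1] 238 [ 0.393 -0.151  0.009] [36.4  9.8] 71.6
scene latch 0.7 [169.1, 189.6, 195.6, 222.5] 236 [ 0.402 -0.327  0.009] [38.2  9.4] 57.4
scene dock_corner 0.95 [305.2, 150.7, 383.7, 220.5] 884 [0.58  0.261 0.009] [34.3 90.2] 59.5
scene dock_corner 0.24 [168.6, 190.1, 197.7, 224.2] 276 [ 0.404 -0.326  0.009] [39.8  9.8] 53.1
```

View pics/rack0.png

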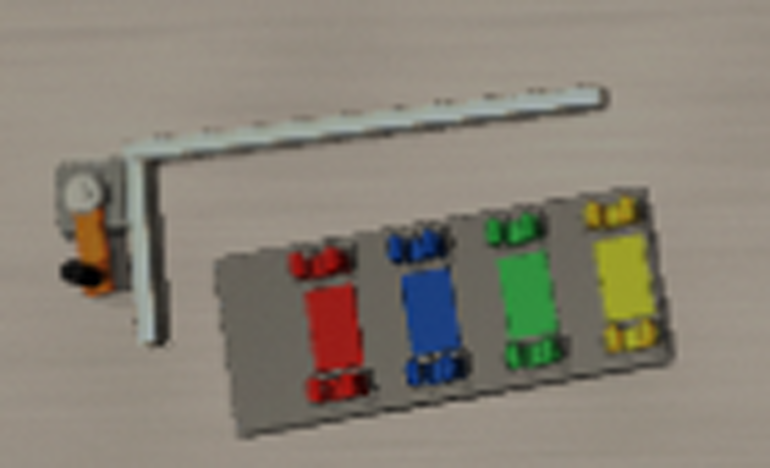

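View pics/brush0.png

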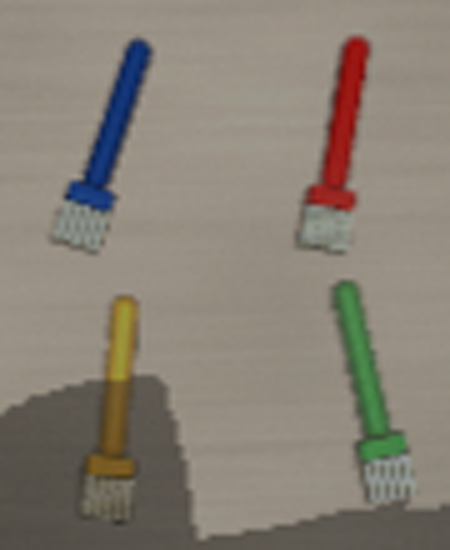

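Run:
```python
from h import *
o,p,r=tool(); print(np.round(r.as_matrix(),3))
c=cam("wrist"); C=-c["R"].T@c["tvec"]; print("cam pos tool",r.inv().apply(C-p)); print("cam axes in tool",np.round((r.inv().as_matrix()@c["R"].T),3))
t=cam("top"); print("top pos",-t["R"].T@t["tvec"])
off=np.array([110,140]);s=5.5
pts={"rackBL(0,0)":((218,262),.016),"rack(0,-270)":((648,188),.016),"rack(-110,0)":((238,434),.016),"rack(-110,-270)":((672,362),0.016),"stopin":((158,158),.02),"stopend":((605,106),.02),"sideend":((165,345),.0),"pivot":((83,192),.035),"knob":((78,270),.07)}
for k,(q,z) in pts.items(): print(k,np.round(p2w(t,np.array(q)/s+off-.5,z)[0],4))
```

```text
[[ 0.397 -0.918  0.   ]
 [-0.918 -0.397 -0.   ]
 [ 0.    -0.    -1.   ]]
cam pos tool [ 0.00039456 -0.08525344 -0.07100603]
cam axes in tool [[ 1.     0.001  0.001]
 [-0.001  0.945  0.328]
 [-0.001 -0.328  0.945]]
top pos [ 0.37830458 -0.08805661  1.22292061]
rackBL(0,0) [0.5283 0.2742 0.016 ]
rack(0,-270) [0.568 0.008 0.016]
rack(-110,0) [0.4223 0.2609 0.016 ]
rack(-110,-270) [ 0.4607 -0.0052  0.016 ]
stopin [0.5936 0.3117 0.02  ]
stopend [0.6191 0.0335 0.02  ]
sideend [0.4791 0.3121 0.    ]
pivot [0.571  0.3532 0.035 ]
knob [0.5188 0.3423 0.07  ]
```

move_arm(rows="0 0 0 0 0 6 0; 0 0 0 0 0 6 0; 0 0 0 0 0 6.2 0; -4 -2.5 0 0 0 0 0; -4 -2.5 0 0 0 0 0; -4 -2.5 0 0 0 0 0; -4 -2.5 0 0 0 0 0; -4 -2.5 0 0 0 0 0; -4 -2.5 0 0 0 0 0; -4 -2.5 0 0 0 0 0; -4 -2.5 0 0 0 0 0; -4 -2.5 0 0 0 0 0; -4 -2.5 0 0 0 0 0; -4 -2.5 0 0 0 0 0; -4 -2.5 0 0 0 0 0; -4 -2.5 0 0 0 0 0; -4 -2.5 0 0 0 0 0; -4 -2.5 0 0 0 0 0; -4 -2.5 0 0 0 0 0")

```text
time_s: 3.0
eef_pos: [0.5694, 0.1476, 0.304]
eef_rot: [-0.0, 0.738, -0.674, 0.0]
wrist_force: [0.6, -0.1, -0.1]
opening: 0.002
```

Run:
```python
from h import *
o,p,r=tool(); print(p,np.round(r.as_matrix(),3),o["time_s"],o["q"])
c=cam("wrist","w1")
```

```text
[0.56942221 0.14761269 0.30400502] [[ 0.09  -0.996  0.   ]
 [-0.996 -0.09  -0.   ]
 [ 0.    -0.    -1.   ]] 3.0 [ 5.20874541e-02  2.09618368e-01  1.57288591e+00 -1.40611719e-04
  1.35866291e+00  1.53246062e+00]
```

View pics/w1.png

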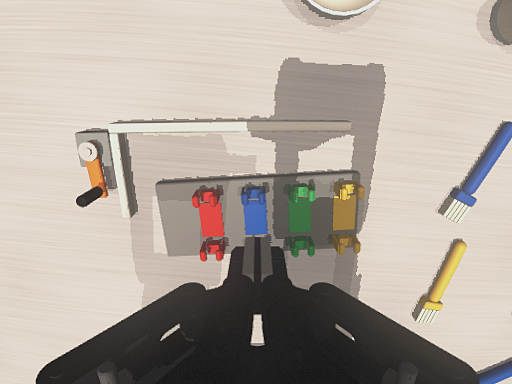

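Run:
```python
from h import *
c=cam("wrist")
crop(c,(70,105,170,225),5,"d1"); crop(c,(150,110,370,265),3.6,"d2")
```

```text
(no output)
```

View pics/d1.png

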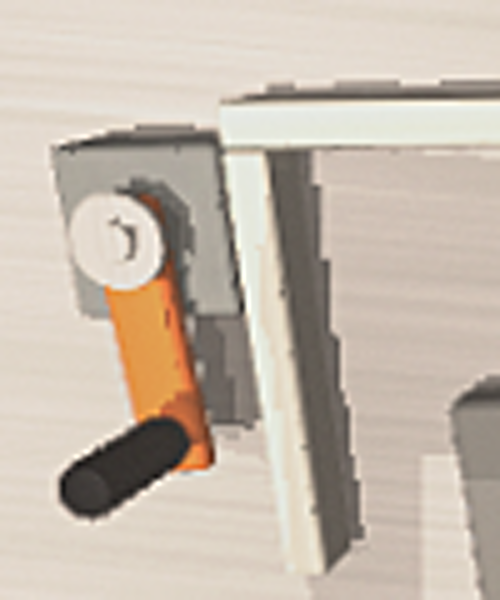

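View pics/d2.png

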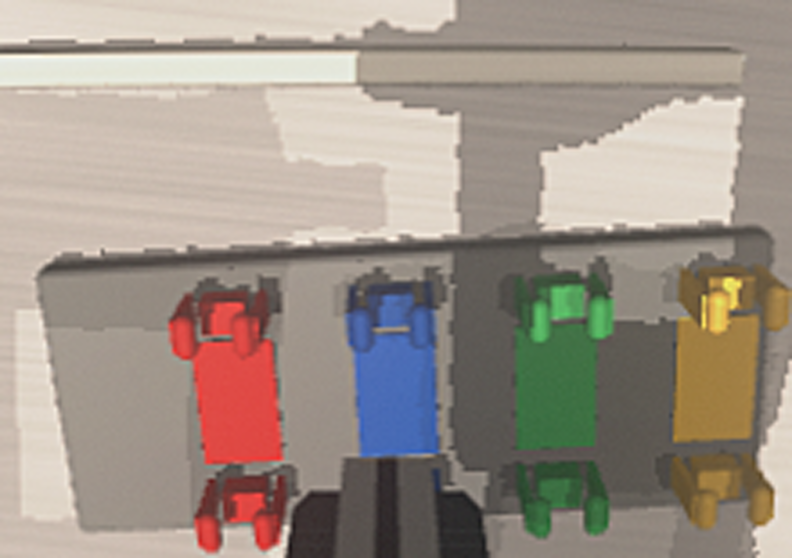

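Run:
```python
from h import *
c=cam("wrist")
def f(q,s,o,z): return p2w(c,np.array(q)/s+np.array(o)-.5,z)[0]
d1=(5,(70,105));d2=(3.6,(150,110))
P={}
for k,q,d,z in [("cornerTop",(269,152),d1,.02),("sideEndTop",(326,572),d1,.02),("backEnd",(741,83),d2,.02),("backMid",(360,83),d2,.02),
 ("rA",(45,272),d2,.016),("rB",(770,240),d2,.016),("rC",(83,527),d2,.016),("rD",(790,490),d2,.016),("pivot",(115,240),d1,.04),("knobtop",(85,490),d1,.07),("knobbot",(185,445),d1,.034)]:
    P[k]=f(q,*d,z);print(k,np.round(P[k],4))
for a,b in [("cornerTop","backEnd"),("cornerTop","sideEndTop"),("rA","rB"),("rA","rC")]:
    v=P[b]-P[a];print(a,b,np.linalg.norm(v),np.arctan2(v[1],v[0]))
```

```text
cornerTop [0.5922 0.3186 0.02  ]
sideEndTop [0.4793 0.3087 0.02  ]
backEnd [0.622  0.0342 0.02  ]
backMid [0.609  0.1632 0.02  ]
rA [0.53   0.2717 0.016 ]
rB [0.5674 0.0109 0.016 ]
rC [0.4241 0.2581 0.016 ]
rD [ 0.4674 -0.0197  0.016 ]
pivot [0.5715 0.3486 0.04  ]
knobtop [0.519  0.3441 0.07  ]
knobbot [0.5181 0.3381 0.034 ]
cornerTop backEnd 0.28592876602869194 -1.466517111087032
cornerTop sideEndTop 0.11341521864214765 -3.054695350308735
rA rB 0.2634385356767201 -1.4284363549708434
rA rC 0.10675337956690785 -3.0140641893265125
```

move_arm(rows="0.2 4.2 0 0 0 0 0; 0.2 4.3 0 0 0 0 0; 0.2 4.3 0 0 0 0 0; 0.2 4.3 0 0 0 0 0; 0 0 4.5 0 0 0 0; 0 0 4.5 0 0 0 0; 0 0 4.5 0 0 0 0; 0 0 4.5 0 0 0 0; 0 0 3.4 0 0 0 0; 0 0 1 0 0 0 0; 0 0 0 0 0 0 0")

```text
time_s: 4.25
eef_pos: [0.3982, 0.1216, 0.0791]
eef_rot: [0.001, 0.738, -0.675, -0.001]
wrist_force: [-0.5, -0.3, -0.2]
opening: 0.003
```

Run:
```python
from h import *
o,p,r=tool(); print(p,np.round(r.as_matrix(),3),o["wrist_force"])
c=cam("wrist","w2");c=cam("top","t2");c=cam("scene","s2")
crop(c,(220,120,420,240),4,"s2c")
```

```text
[0.39821872 0.12156586 0.07914625] [[ 0.089 -0.996 -0.003]
 [-0.996 -0.089 -0.   ]
 [-0.     0.003 -1.   ]] [-0.47021959 -0.33471437 -0.2081193 ]
```

View pics/w2.png

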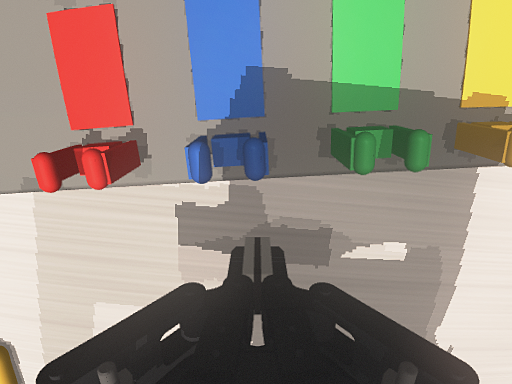

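View pics/s2c.png

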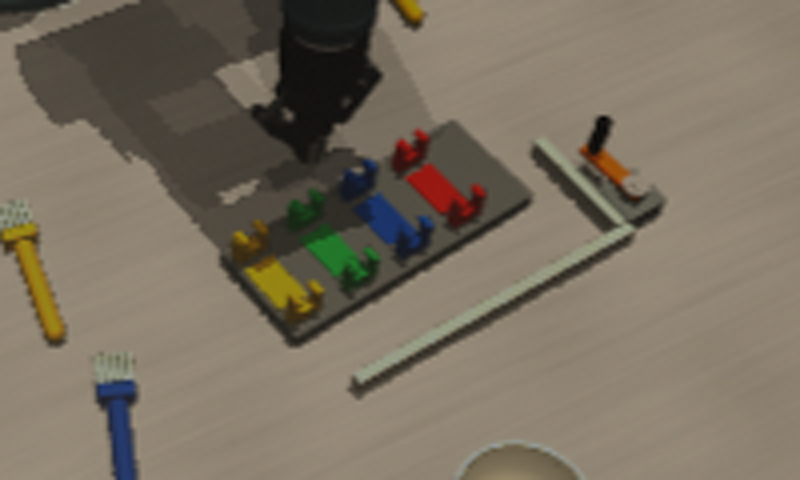

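move_arm(rows="0 -1 0 0 0 0 0; 0 -1 0 0 0 0 0; 0 -0.7 0 0 0 0 0; 0 -0.7 0 0 0 0 0; 0 -0.7 0 0 0 0 0; 0 -0.7 0 0 0 0 0; 0 -0.7 0 0 0 0 0; 0 -0.7 0 0 0 0 0; 0 -0.7 0 0 0 0 0; 0 -0.5 0 0 0 0 0; 0 0 0 0 0 0 0")

```text
time_s: 5.5
eef_pos: [0.4732, 0.1289, 0.0795]
eef_rot: [0.0, 0.738, -0.675, -0.0]
wrist_force: [-1.1, 0.4, -0.9]
opening: -0.003
```

Run:
```python
from h import *
o,p,r=tool(); print(p,o["wrist_force"])
c=cam("wrist","w3");c=cam("scene","s3")
crop(c,(220,120,420,240),4,"s3c")
```

```text
[0.47319989 0.12892231 0.07952071] [-1.12760164  0.4095655  -0.87161757]
```

View pics/w3.png

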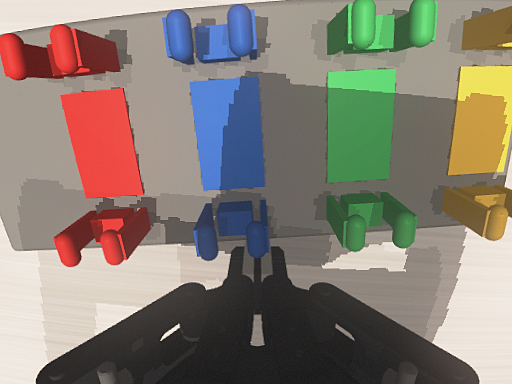

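View pics/s3c.png

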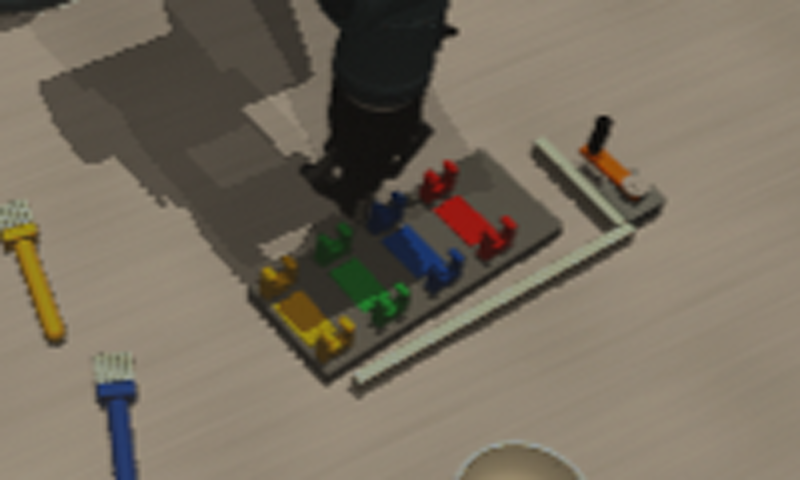

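move_arm(rows="0 -0.5 0 0 0 0 0; 0 -0.4 0 0 0 0 0; 0 -0.3 0 0 0 0 0")

```text
time_s: 5.9
eef_pos: [0.4846, 0.13, 0.0796]
eef_rot: [0.0, 0.738, -0.675, -0.001]
wrist_force: [-5.4, 2.0, 1.2]
opening: 0.001
```

move_arm(rows="0 -0.3 0 0 0 0 0; 0 -0.2 0 0 0 0 0")

```text
time_s: 6.1
eef_pos: [0.4877, 0.1309, 0.0792]
eef_rot: [0.002, 0.738, -0.674, -0.002]
wrist_force: [-11.9, 2.8, 6.9]
opening: -0.0
```

move_arm(rows="0 -0.2 0 0 0 0 0; 0 -0.2 0 0 0 0 0")

```text
time_s: 6.3
eef_pos: [0.491, 0.1316, 0.079]
eef_rot: [0.002, 0.738, -0.674, -0.003]
wrist_force: [-12.5, 4.5, 7.4]
opening: -0.002
```

move_arm(rows="0 -0.2 0 0 0 0 0; 0 -0.2 0 0 0 0 0; 0 0 0 0 0 0 0")

```text
time_s: 6.6
eef_pos: [0.492, 0.1315, 0.0782]
eef_rot: [0.005, 0.739, -0.674, -0.005]
wrist_force: [-21.7, -0.8, 13.6]
opening: -0.002
```

Run:
```python
from h import *
o,p,r=tool(); print(p,o["wrist_force"])
c=cam("scene","s4")
crop(c,(220,120,420,240),4,"s4c")
```

```text
[0.49196949 0.1315226  0.0781851 ] [-21.7023013   -0.77699159  13.64987345]
```

View pics/s4c.png

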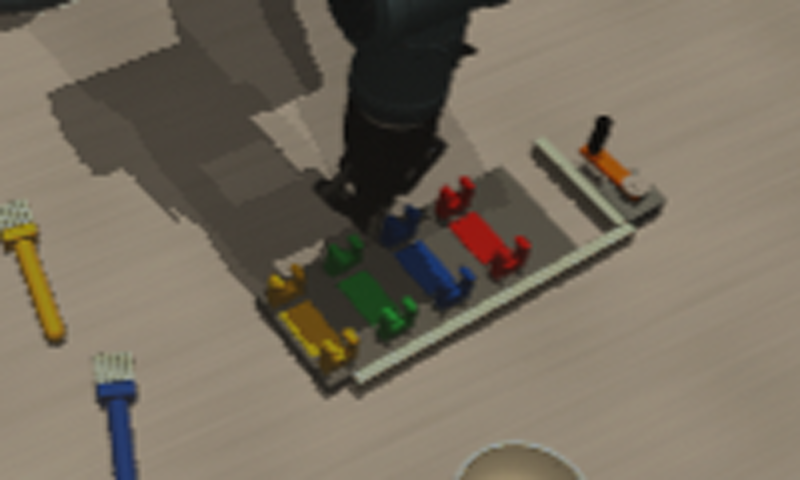

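move_arm(rows="0 1 0 0 0 0 0; 0 1 0 0 0 0 0; 0 0 -4 0 0 0 0; 0 0 -4 0 0 0 0; 4.2 -2 0 0 0 0 0; 4.2 -2 0 0 0 0 0; 4.2 -2 0 0 0 0 0; 4.2 -2 0 0 0 0 0; 0 0 0 0 0 0 0")

```text
time_s: 7.55
eef_pos: [0.5763, -0.0362, 0.1614]
eef_rot: [-0.001, 0.737, -0.676, 0.003]
wrist_force: [0.6, 0.7, 0.5]
opening: -0.002
```

Run:
```python
from h import *
o,p,r=tool(); print(p,o["wrist_force"])
c=cam("wrist","w5")
t=cam("top","t5");crop(t,(110,140,250,225),5.5,"t5c")
```

```text
[ 0.57631539 -0.03624872  0.16141113] [0.62740553 0.6509087  0.50127486]
```

View pics/w5.png

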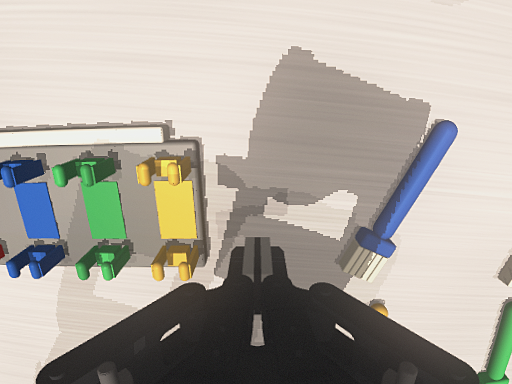

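View pics/t5c.png

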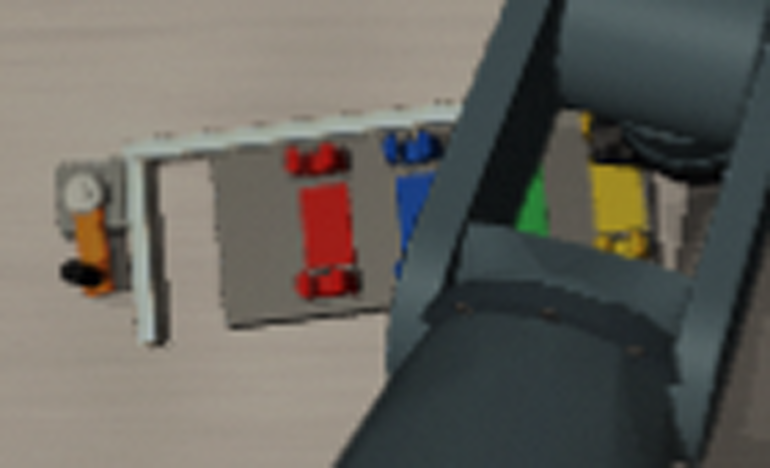

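move_arm(rows="0 0 4.2 0 0 0 0; 0 0 3.5 0 0 0 0; 0 0 0.5 0 0 0 0; -0.7 0 0 0 0 0 0; -0.7 0 0 0 0 0 0; -0.7 0 0 0 0 0 0; -0.7 0 0 0 0 0 0; -0.7 0 0 0 0 0 0; -0.7 0 0 0 0 0 0; -0.7 0 0 0 0 0 0")

```text
time_s: 8.65
eef_pos: [0.5695, 0.0173, 0.0795]
eef_rot: [-0.0, 0.738, -0.674, 0.002]
wrist_force: [-1.0, -6.8, 4.5]
opening: 0.0
```

Run:
```python
from h import *
o,p,r=tool(); print(p,o["wrist_force"])
c=cam("wrist","w6")
t=cam("top","t6");crop(t,(110,140,250,225),5.5,"t6c")
```

```text
[0.56950406 0.01732728 0.07952896] [-0.99282303 -6.84437425  4.4640599 ]
```

View pics/w6.png

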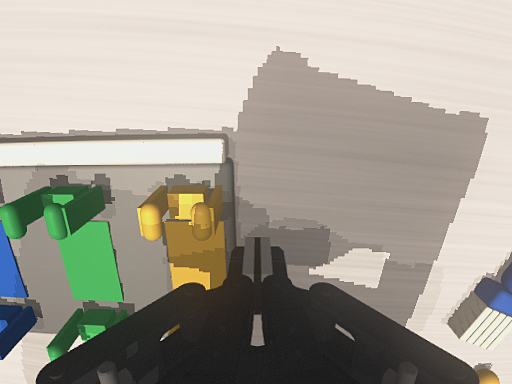

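View pics/t6c.png

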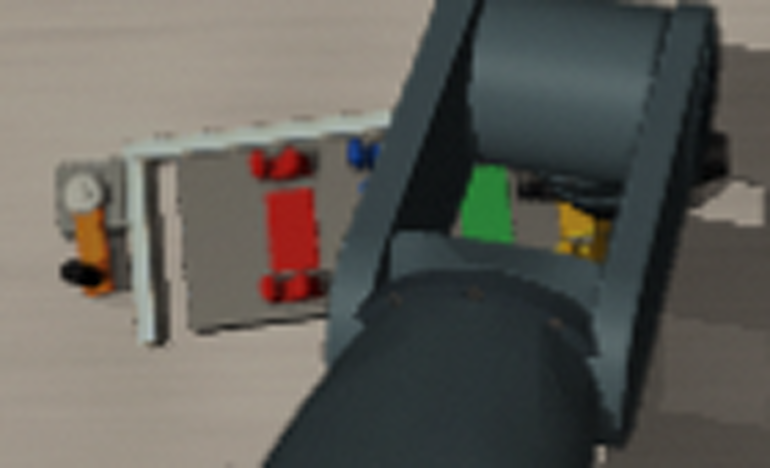

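move_arm(rows="-0.5 0 0 0 0 0 0; -0.4 0 0 0 0 0 0")

```text
time_s: 8.95
eef_pos: [0.5686, 0.026, 0.0792]
eef_rot: [-0.0, 0.738, -0.674, 0.002]
wrist_force: [-0.6, -7.5, 6.0]
opening: 0.0
```

move_arm(rows="-0.2 0 0 0 0 0 0; -0.2 0 0 0 0 0 0")

```text
time_s: 9.15
eef_pos: [0.5683, 0.0299, 0.0792]
eef_rot: [-0.0, 0.738, -0.674, 0.002]
wrist_force: [-1.1, -7.4, 6.0]
opening: -0.001
```

move_arm(rows="-0.2 0 0 0 0 0 0; -0.2 0 0 0 0 0 0")

```text
time_s: 9.35
eef_pos: [0.5679, 0.0338, 0.0792]
eef_rot: [-0.0, 0.738, -0.675, 0.002]
wrist_force: [0.4, -7.3, 6.5]
opening: -0.001
```

move_arm(rows="-0.2 0 0 0 0 0 0; -0.2 0 0 0 0 0 0")

```text
time_s: 9.55
eef_pos: [0.5675, 0.0377, 0.0792]
eef_rot: [-0.0, 0.738, -0.675, 0.002]
wrist_force: [-1.3, -9.6, 6.9]
opening: 0.002
```

move_arm(rows="-0.2 0 0 0 0 0 0; -0.2 0 0 0 0 0 0")

```text
time_s: 9.75
eef_pos: [0.5675, 0.0388, 0.0793]
eef_rot: [0.002, 0.739, -0.674, 0.004]
wrist_force: [-0.2, -28.3, 5.3]
opening: -0.004
```

Run:
```python
from h import *
o,p,r=tool(); print(p,o["wrist_force"])
t=cam("top","t7");crop(t,(110,140,250,225),5.5,"t7c")
```

```text
[0.56754256 0.03877994 0.07931702] [ -0.16524766 -28.26652063   5.30948118]
```

View pics/t7c.png

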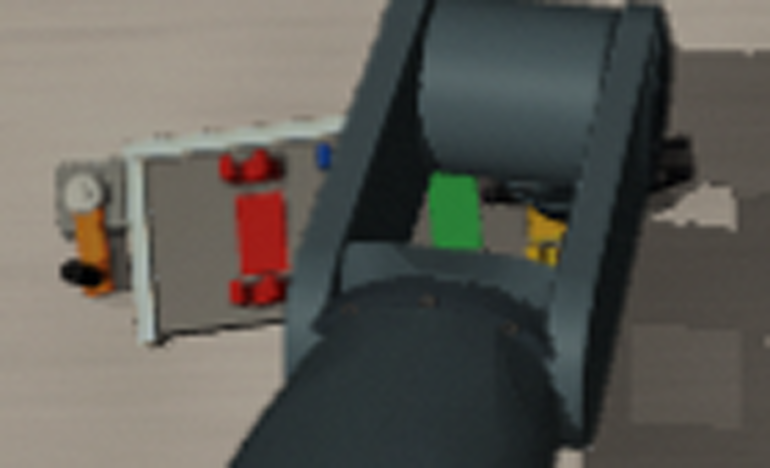

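move_arm(rows="1 0 0 0 0 0 0; 1 0 0 0 0 0 0; 0 0 -4.2 0 0 0 0; 0 0 -3.8 0 0 0 0; -3.8 2.6 0 0 0 0 0; -3.8 2.6 0 0 0 0 0; -3.8 2.6 0 0 0 0 0; -3.8 2.6 0 0 0 0 0; 0 0 0 0 0 0 0")

```text
time_s: 10.7
eef_pos: [0.4461, 0.1683, 0.1569]
eef_rot: [0.001, 0.74, -0.673, -0.002]
wrist_force: [0.1, -1.0, -0.5]
opening: 0.003
```

Run:
```python
from h import *
o,p,r=tool(); print(p,o["wrist_force"])
c=cam("wrist","w8")
```

```text
[0.44607202 0.16834669 0.15690463] [ 0.14126416 -1.02051437 -0.45663146]
```

View pics/w8.png

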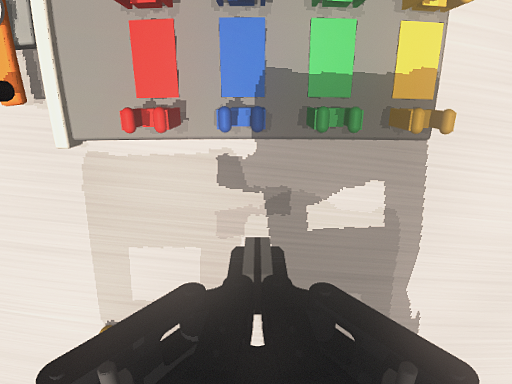

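move_arm(rows="0 0 4 0 0 0 0; 0 0 3.6 0 0 0 0; 0 -0.8 0 0 0 0 0; 0 -0.8 0 0 0 0 0; 0 -0.8 0 0 0 0 0; 0 -0.6 0 0 0 0 0; 0 -0.3 0 0 0 0 0; 0 -0.2 0 0 0 0 0")

```text
time_s: 11.55
eef_pos: [0.4863, 0.1682, 0.0827]
eef_rot: [-0.001, 0.738, -0.675, 0.001]
wrist_force: [0.1, 0.7, -0.5]
opening: -0.002
```

move_arm(rows="0 -0.2 0 0 0 0 0; 0 -0.2 0 0 0 0 0; 0 -0.2 0 0 0 0 0")

```text
time_s: 11.85
eef_pos: [0.488, 0.1686, 0.081]
eef_rot: [0.003, 0.738, -0.674, -0.003]
wrist_force: [-13.4, -1.6, 10.1]
opening: 0.005
```

move_arm(rows="0 -0.2 0 0 0 0 0; 0 -0.2 0 0 0 0 0; 0 0 0 0 0 0 0")

```text
time_s: 12.15
eef_pos: [0.4886, 0.1688, 0.0798]
eef_rot: [0.006, 0.739, -0.674, -0.006]
wrist_force: [-20.0, -2.7, 14.8]
opening: 0.0
```

move_arm(rows="0 1 0 0 0 0 0; 0 1 0 0 0 0 0; 0 1.5 0 0 0 0 0; 0 0 -4 0 0 0 0; 0 0 -4 0 0 0 0; 0 0 -4 0 0 0 0; 0 0 -4 0 0 0 0; 0 0 0 0 0 0 0")

```text
time_s: 12.95
eef_pos: [0.4637, 0.1663, 0.2483]
eef_rot: [-0.005, 0.738, -0.674, 0.004]
wrist_force: [0.6, -0.2, 0.8]
opening: -0.002
```

Run:
```python
from h import *
o,p,r=tool(); print(p,o["wrist_force"])
c=cam("wrist","w9")
t=cam("top","t9");crop(t,(110,140,250,225),5.5,"t9c")
```

```text
[0.46368261 0.16632608 0.24825852] [ 0.55499598 -0.20456926  0.84058694]
```

View pics/w9.png

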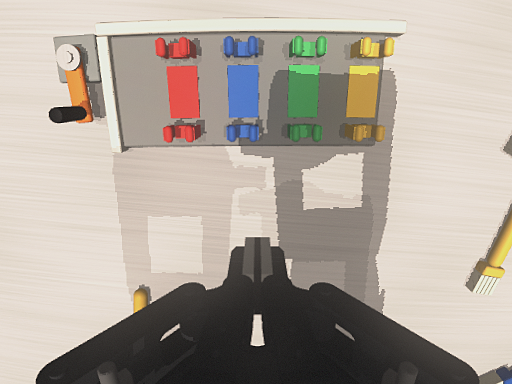

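View pics/t9c.png

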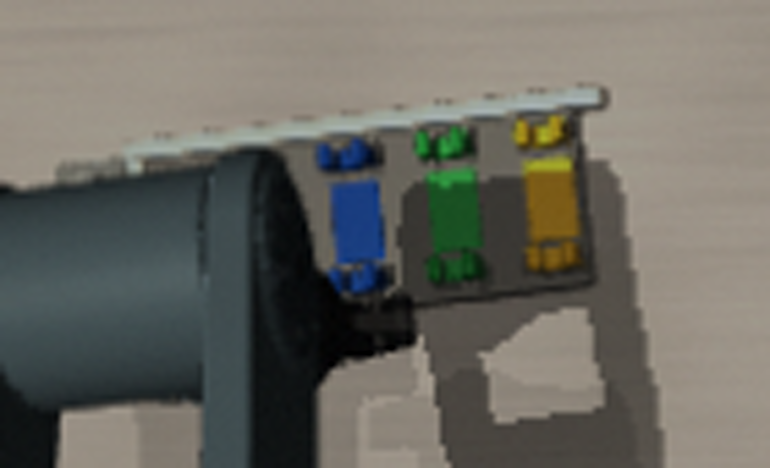

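Run:
```python
from h import *
c=cam("wrist")
crop(c,(40,15,200,165),4.5,"e1"); crop(c,(190,15,410,165),3.6,"e2")
```

```text
(no output)
```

View pics/e1.png

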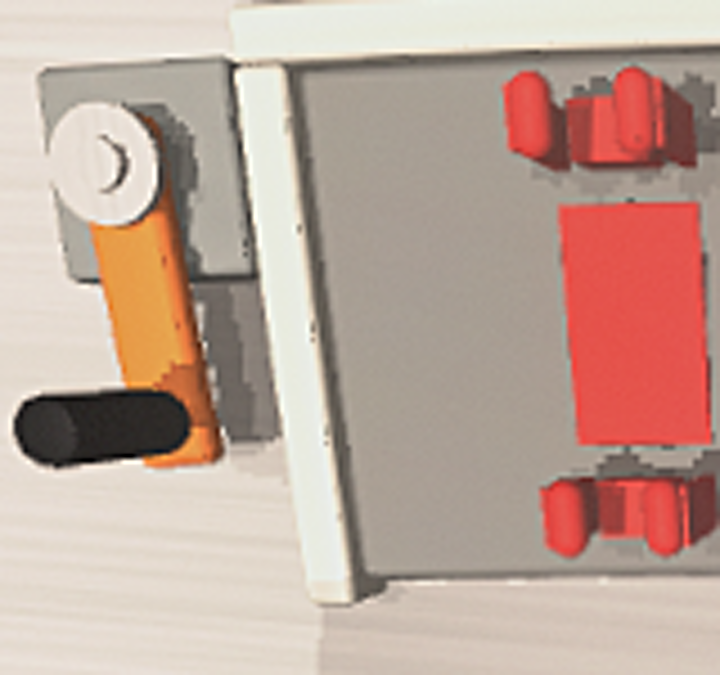

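View pics/e2.png

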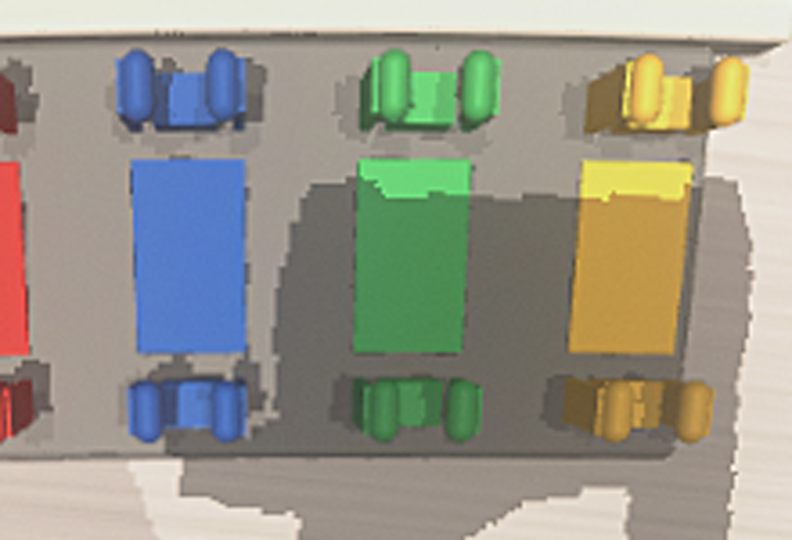

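Run:
```python
from h import *
c=cam("wrist")
e1=(4.5,(40,15));e2=(3.6,(190,15))
def f(q,d,z): return p2w(c,np.array(q)/d[0]+np.array(d[1])-.5,z)
pl={"red":f([(558,205),(697,205),(580,443),(712,443)],e1,.017),"blue":f([(130,160),(246,160),(137,353),(246,353)],e2,.017),"green":f([(358,160),(472,160),(354,353),(463,353)],e2,.017),"yellow":f([(582,160),(693,163),(569,353),(681,353)],e2,.017)}
cs=[]
for k,v in pl.items(): cs.append(v.mean(0));print(k,np.round(v.mean(0)[:2],4),"len",np.linalg.norm(v[0]-v[2]),"w",np.linalg.norm(v[0]-v[1]))
cs=np.array(cs);v=cs[3]-cs[0];yaw=np.arctan2(v[1],v[0])+np.pi/2;print("yaw",yaw,np.linalg.norm(v))
ct=f([(288,68),(354,601)],e1,.02);print("corner,sideend",np.round(ct,4),np.arctan2(*(ct[0]-ct[1])[1::-1]))
be=f([(782,45)],e2,.02)[0];v=be-ct[0];print("backend",be,np.linalg.norm(v),np.arctan2(v[1],v[0])+np.pi/2)
print("rack front corners",f([(352+20,578)],e1,.016),f([(672,456)],e2,.016))
print("pivot",f([(105,163)],e1,.04),"knobtop",f([(48,428)],e1,.07),"knobbase",f([(158,420)],e1,.031))
```

```text
red [0.5451 0.2477] len 0.04951967353475477 w 0.029708603101427672
blue [0.5507 0.1881] len 0.04978414408804176 w 0.03053714343453612
green [0.5563 0.1285] len 0.04979300073566055 w 0.03017255880765152
yellow [0.5625 0.0686] len 0.05016318959116998 w 0.030190789532012603
yaw 0.09688804607944035 0.17988546939664415
corner,sideend [[0.5917 0.3214 0.02  ]
 [0.48   0.3118 0.02  ]] 0.08590887606533068
backend [0.61962455 0.03993721 0.02      ] 0.28283021832934535 0.0987634720448336
rack front corners [[0.48487251 0.30905186 0.016     ]] [[0.51056073 0.04569293 0.016     ]]
pivot [[0.5694129  0.35010414 0.04      ]] knobtop [[0.51958168 0.34624173 0.07      ]] knobbase [[0.51872322 0.34833804 0.031     ]]
```

move_arm(rows="-4.2 -1.4 0 0 0 0 0; -4.2 -1.4 0 0 0 0 0; -4.2 -1.4 0 0 0 0 0; -4.2 -1.4 0 0 0 0 0; -4.2 -1.4 0 0 0 0 0; 0 0 4 0 0 0 0; 0 0 4 0 0 0 0; 0 0 0 0 0 0 0")

```text
time_s: 13.95
eef_pos: [0.5064, 0.3793, 0.1531]
eef_rot: [0.007, 0.738, -0.674, -0.003]
wrist_force: [-0.9, -1.4, -0.1]
opening: 0.0
```

Run:
```python
from h import *
o,p,r=tool(); print(p,o["wrist_force"],np.round(r.as_matrix(),3),o["q"])
c=cam("wrist","w10")
```

```text
[0.50644388 0.37931701 0.15306474] [-0.90172085 -1.36956215 -0.11575137] [[ 0.091 -0.996 -0.014]
 [-0.996 -0.091 -0.007]
 [ 0.006  0.015 -1.   ]] [ 4.55601398e-01  4.77223041e-01  1.54952218e+00 -5.01238470e-05
  1.13060074e+00  1.93565687e+00]
```

View pics/w10.png

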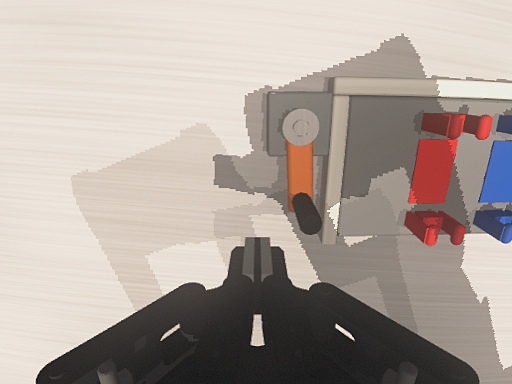

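move_arm(rows="0 -0.8 4.2 0 0 0 0; 0.8 0 0 0 0 0 0; 0.8 0 0 0 0 0 0; 0.8 0 0 0 0 0 0; 0.8 0 0 0 0 0 0; 0.8 0 0 0 0 0 0; 0.8 0 0 0 0 0 0; 0.5 0 0 0 0 0 0")

```text
time_s: 14.8
eef_pos: [0.5241, 0.3283, 0.1205]
eef_rot: [0.0, 0.738, -0.675, 0.0]
wrist_force: [-0.1, 1.8, 0.5]
opening: 0.001
```

Run:
```python
from h import *
o,p,r=tool(); print(p,o["wrist_force"])
d=p[:2]-[.593,.3222];print("dock",d@[.9953,.0968],d@[-.0968,.9953])
c=cam("wrist","w11")
```

```text
[0.52406395 0.32830162 0.12046954] [-0.05506039  1.77274029  0.51001875]
dock -0.06802141357114762 0.012745949062420086
```

View pics/w11.png

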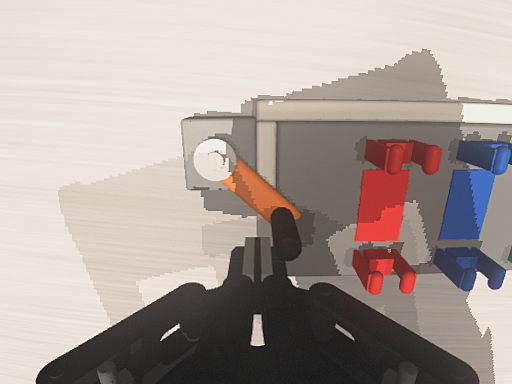

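move_arm(rows="0 0 0.6 0 0 0 0; 0.6 -0.5 0 0 0 0 0; 0.6 -0.5 0 0 0 0 0; 0.5 -0.6 0 0 0 0 0; 0.4 -0.6 0 0 0 0 0; 0.3 -0.6 0 0 0 0 0")

```text
time_s: 15.45
eef_pos: [0.5548, 0.3074, 0.1139]
eef_rot: [0.0, 0.738, -0.675, 0.0]
wrist_force: [-1.5, 0.7, -0.3]
opening: 0.001
```

move_arm(rows="0 -0.2 0 0 0 0 0; 0 -0.2 0 0 0 0 0")

```text
time_s: 15.65
eef_pos: [0.5578, 0.3076, 0.1137]
eef_rot: [0.001, 0.738, -0.675, -0.0]
wrist_force: [-7.6, -4.7, 4.4]
opening: 0.003
```

Run:
```python
from h import *
o,p,r=tool(); print(p,o["wrist_force"])
d=p[:2]-[.593,.3222];print("dock",d@[.9953,.0968],d@[-.0968,.9953])
c=cam("wrist","w12")
```

```text
[0.5577528  0.3075973  0.11372922] [-7.64309049 -4.69384609  4.413435  ]
dock -0.036495076037190696 -0.011122134156515123
```

View pics/w12.png

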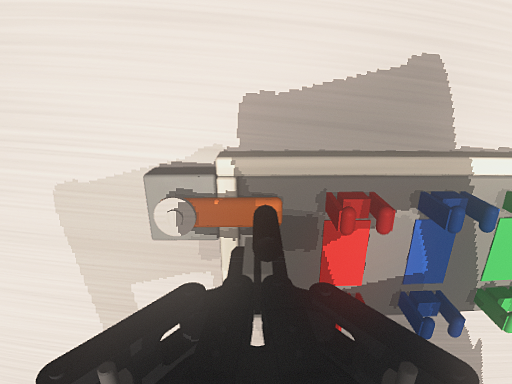

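move_arm(rows="0 -0.2 0 0 0 0 0; 0 0 0 0 0 0 0; 0 1 0 0 0 0 0; 0 1.2 0 0 0 0 0; 0 0 -4 0 0 0 1; 0 0 -5 0 0 0 1; 0 0 -5 0 0 0 1; 0 0 0 0 0 0 1")

```text
time_s: 16.5
eef_pos: [0.542, 0.3081, 0.2634]
eef_rot: [-0.007, 0.738, -0.674, 0.004]
wrist_force: [0.8, 1.4, 0.7]
opening: 0.68
```

Run:
```python
from h import *
o,p,r=tool(); print(p,o["wrist_force"])
c=cam("wrist","w13")
```

```text
[0.54196065 0.3081184  0.26338179] [0.77796771 1.36219313 0.70711373]
```

View pics/w13.png

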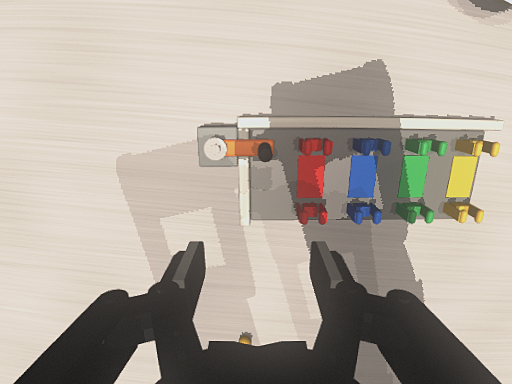

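move_arm(rows="4.1 2.2 0 0 0 0 1; 4.1 2.2 0 0 0 0 1; 4.1 2.2 0 0 0 0 1; 4.1 2.2 0 0 0 0 1; 4.1 2.2 0 0 0 0 1; 4.1 2.2 0 0 0 0 1; 4.1 2.2 0 0 0 0 1; 4.1 2.2 0 0 0 0 1; 4.1 2.2 0 0 0 0 1; 4.1 2.2 0 0 0 0 1; 4.1 2.2 0 0 0 0 1; 0 0 0 0 0 0 1")

```text
time_s: 17.75
eef_pos: [0.3357, -0.1689, 0.2534]
eef_rot: [0.001, 0.735, -0.678, 0.0]
wrist_force: [0.1, 0.1, 0.1]
opening: 0.999
```

```bash
cat >> h.py <<'E'
def brush(c,name,query,near=None,verbose=True):
    """all candidates: mid, axis (towards bristles) on z=.009"""
    out=[]
    for t in ctrl.trace(name,query):
        m=t["region"]; ys,xs=np.nonzero(m)
        if len(xs)<40: continue
        P=p2w(c,np.c_[xs,ys],.009)[:,:2]
        k=P.mean(0); u=np.linalg.svd(P-k,full_matrices=False)[2][0]
        s=(P-k)@u; n=np.array([-u[1],u[0]])
        # the head end is wider
        a,b=np.percentile(s,[0.3,99.7]); 
        wl=np.ptp(((P-k)@n)[s<a+.025]); wh=np.ptp(((P-k)@n)[s>b-.025])
        if wl>wh: u=-u; s=-s; a,b=-b,-a; n=-n; wl,wh=wh,wl
        # handle only: refine the axis on the first 95 mm
        h=P[s<a+.095]; kh=h.mean(0); uh=np.linalg.svd(h-kh,full_matrices=False)[2][0]; uh*=np.sign(uh@u)
        sh=(P-kh)@uh; a2=np.percentile(sh[s<a+.05],0.3); b2=sh.max()
        mid=kh+uh*(a2+.055)
        d=dict(conf=t["confidence"],bbox=np.round(t["bbox"]),mid=mid,u=uh,ang=np.degrees(np.arctan2(uh[1],uh[0])),L=b2-a2,wl=wl,wh=wh)
        out.append(d)
        if verbose: print(query,round(d["conf"],2),d["bbox"],"mid",np.round(mid,4),"ang",round(d["ang"],1),"L",round(d["L"],4),"w",round(wl,4),round(wh,4))
    return out
def plan(mid,ang):
    """world target for TCP xy with tool x square to brush; prints tool shifts"""
    o,p,r=tool(); M=r.as_matrix()
    # tool y wanted along +-axis; tool angle about world z
    ty=np.degrees(np.arctan2(M[1,1],M[0,1])); dang=(ang-ty+90)%180-90
    print("TCP",np.round(p,4),"turn about tool z",round(-dang,2),"q6",round(o["q"][5],2))
    d=np.r_[mid,0]-np.r_[p[:2],0]
    R2=R.from_euler('z',dang,degrees=True)*r
    print("shift in tool now (cm)",np.round(r.inv().apply(d)*100,2)," after turn",np.round(R2.inv().apply(d)*100,2))
E
python3 - <<'E'
from h import *
o,p,r=tool(); print(p)
c=cam("wrist","w14")
b=brush(c,"wrist","brush_yellow_mid")
for q in b: plan(q["mid"],q["ang"])
E
```

```text
[ 0.335692   -0.16890983  0.2534191 ]
brush_yellow_mid 0.68 [224.  33. 272. 178.] mid [ 0.426  -0.1591] ang 173.3 L 0.1509 w 0.0176 0.0326
TCP [ 0.3371 -0.165   0.2531] turn about tool z 11.68 q6 0.71
shift in tool now (cm) [ 0.17 -8.91 -0.  ]  after turn [-1.64 -8.76 -0.  ]
```

View pics/w14.png

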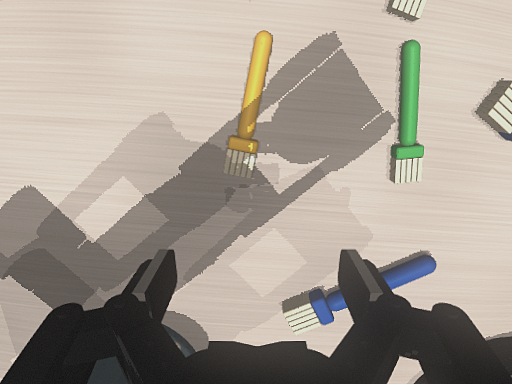

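move_arm(rows="0 0 0 0 0 5.8 1; 0 0 0 0 0 5.8 1; -0.8 -4.4 0 0 0 0 1; -0.8 -4.4 0 0 0 0 1; 0 0 4.5 0 0 0 1; 0 0 4.5 0 0 0 1; 0 0 0 0 0 0 1")

```text
time_s: 18.55
eef_pos: [0.4239, -0.1535, 0.1578]
eef_rot: [-0.001, -0.668, 0.744, 0.007]
wrist_force: [-1.2, 0.9, -0.6]
opening: 0.999
```

Run:
```python
from h import *
plan(np.array([.426,-.1591]),173.3)
c=cam("wrist","w15")
brush(c,"wrist","brush_yellow_mid")
```

```text
TCP [ 0.4239 -0.1535  0.1578] turn about tool z 0.48 q6 1.07
shift in tool now (cm) [ 0.53 -0.27 -0.01]  after turn [ 0.53 -0.28 -0.01]
brush_yellow_mid 0.6 [245. 129. 278. 300.] mid [ 0.4263 -0.1593] ang 173.0 L 0.1559 w 0.0177 0.0309
```

View pics/w15.png

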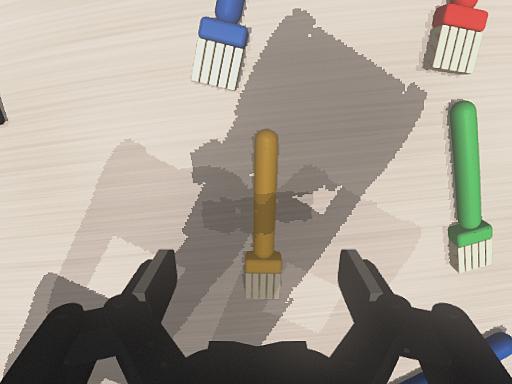

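move_arm(rows="0.5 -0.3 0 0 0 0.5 1; 0 0 4 0 0 0 1; 0 0 3.4 0 0 0 1; 0 0 0 0 0 0 1")

```text
time_s: 19.05
eef_pos: [0.4284, -0.1633, 0.0886]
eef_rot: [-0.0, -0.663, 0.749, 0.002]
wrist_force: [-1.2, 1.0, 0.0]
opening: 1.0
```

Run:
```python
from h import *
plan(np.array([.4263,-.1593]),173.2)
c=cam("wrist","w16")
```

```text
TCP [ 0.4284 -0.1633  0.0886] turn about tool z -0.17 q6 1.07
shift in tool now (cm) [-0.37  0.26  0.  ]  after turn [-0.37  0.26  0.  ]
```

View pics/w16.png

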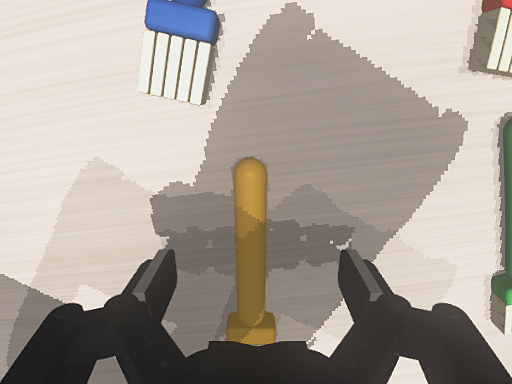

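move_arm(rows="-0.3 0.3 0 0 0 0 1; 0 0 1 0 0 0 1; 0 0 0.4 0 0 0 1; 0 0 0 0 0 0 1")

```text
time_s: 19.5
eef_pos: [0.4269, -0.1604, 0.076]
eef_rot: [0.0, -0.663, 0.749, -0.0]
wrist_force: [0.1, 0.6, -0.0]
opening: 1.004
```

Run:
```python
from h import *
plan(np.array([.4263,-.1593]),173.2)
```

```text
TCP [ 0.4269 -0.1604  0.076 ] turn about tool z -0.13 q6 1.07
shift in tool now (cm) [-0.1   0.07 -0.  ]  after turn [-0.1   0.07 -0.  ]
```

Good alignment. Close.

move_arm(rows="0 0 0.2 0 0 0 0; 0 0 0 0 0 0 0; 0 0 0 0 0 0 0; 0 0 0 0 0 0 0; 0 0 0 0 0 0 0; 0 0 0 0 0 0 0")

```text
time_s: 20.1
eef_pos: [0.4271, -0.1605, 0.0742]
eef_rot: [0.0, -0.663, 0.749, -0.0]
wrist_force: [-0.9, -0.0, 3.5]
opening: 0.187
```

move_arm(rows="0 0 0 0 0 0 0; 0 0 -1 0 0 0 0; 0 0 -3 0 0 0 0; 0 0 -4 0 0 0 0; 0 0 -4 0 0 0 0; 0 0 0 0 0 0 0; 0 0 0 0 0 0 0")

```text
time_s: 20.8
eef_pos: [0.4272, -0.1607, 0.1951]
eef_rot: [0.0, -0.663, 0.749, -0.001]
wrist_force: [-0.2, -0.0, -0.5]
opening: 0.185
```

Run:
```python
from h import *
o,p,r=tool();print(p,o["opening"],o["wrist_force"])
c=cam("wrist","w17");c=cam("scene","s17");crop(c,(170,120,300,240),5,"s17c")
```

```text
[ 0.4272353  -0.16067902  0.19508507] 0.18467579176060187 [-0.16905529 -0.01783659 -0.53991215]
```

View pics/w17.png

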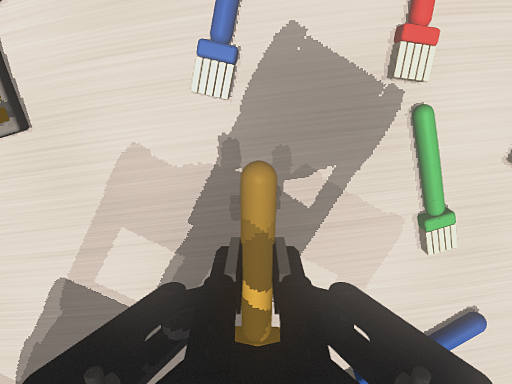

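View pics/s17c.png

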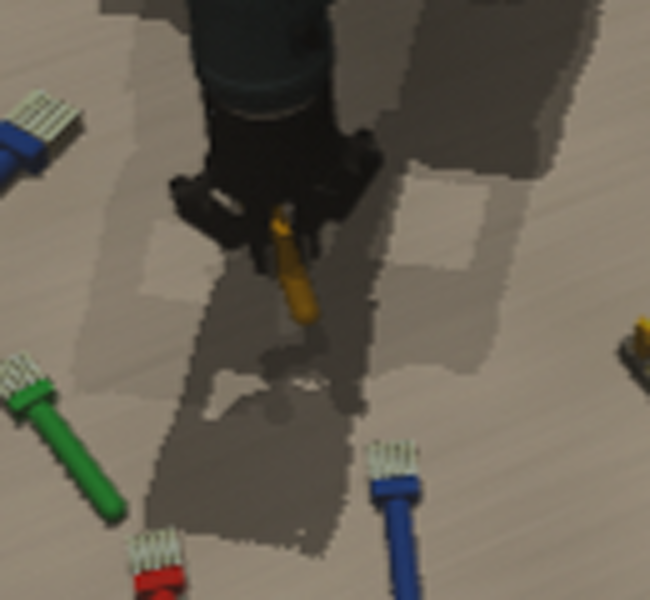

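```bash
cat >> h.py <<'E'
def held(c,h=.065,name=None):
    o,p,r=tool()
    P=[p+r.apply([x,y,h]) for x,y in [(0,-.055),(-.009,-.04),(.009,-.04),(0,0)]]
    px=w2p(c,P); print("expected rear end, left edge, right edge at -40, mid",np.round(px,1))
    if name: crop(c,(180,130,340,260),4.5,name,px)
E
python3 - <<'E'
from h import *
c=cam("wrist");held(c,.065,"hy")
E
```

```text
expected rear end, left edge, right edge at -40, mid [[256.8 159.9]
 [238.8 189.4]
 [274.9 189.4]
 [256.8 259. ]]
```

View pics/hy.png

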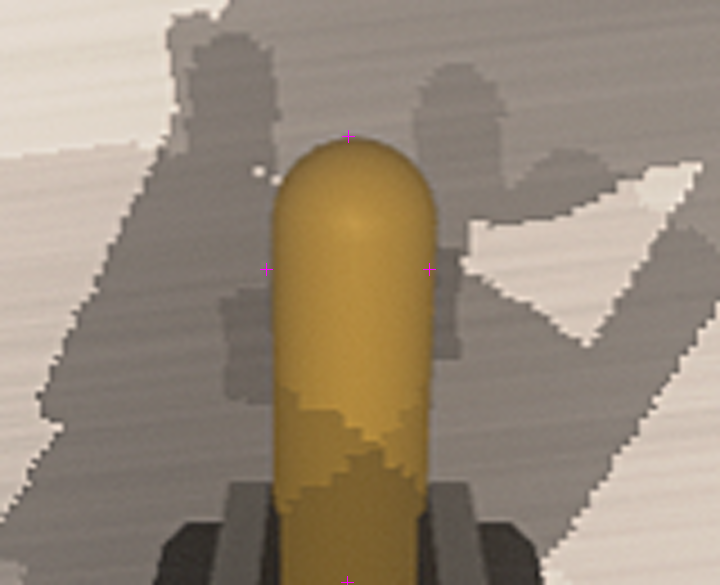

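move_arm(rows="0 0 0 0 0 -6.2 0; 0 0 0 0 0 -6.2 0; -3.6 -2.6 0 0 0 0 0; -3.6 -2.6 0 0 0 0 0; -3.6 -2.6 0 0 0 0 0; -3.6 -2.6 0 0 0 0 0; -3.6 -2.6 0 0 0 0 0; -3.5 -2.6 0 0 0 0 0; 0 0 0 0 0 0 0; 0 0 0 0 0 0 0; 0 0 0 0 0 0 0; 0 0 0 0 0 0 0")

```text
time_s: 22.15
eef_pos: [0.5609, 0.0674, 0.1932]
eef_rot: [0.001, 0.739, -0.673, -0.001]
wrist_force: [0.7, -0.1, -0.8]
opening: 0.183
```

Run:
```python
from h import *
plan(np.array([.5625,.0686]),185.55);o=tool()[0];print(o["opening"])
c=cam("wrist","w18");held(c,.065,"hy2")
```

```text
TCP [0.5609 0.0674 0.1932] turn about tool z -0.17 q6 1.39
shift in tool now (cm) [-0.11 -0.17 -0.  ]  after turn [-0.11 -0.17 -0.  ]
0.1825013020853112
expected rear end, left edge, right edge at -40, mid [[256.7 159.2]
 [238.5 189. ]
 [274.9 189. ]
 [256.7 258.9]]
```

View pics/w18.png

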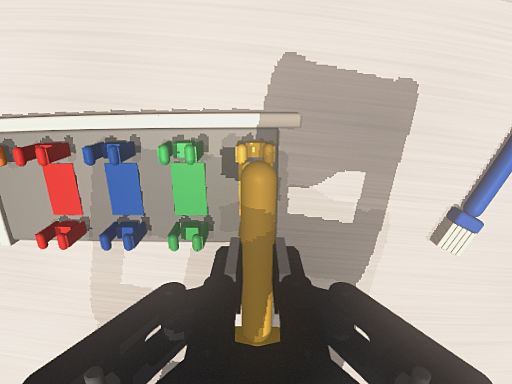

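move_arm(rows="-0.1 -0.2 3 0 0 0 0; 0 0 3 0 0 0 0; 0 0 0.5 0 0 0 0; 0 0 0 0 0 0 0; 0 0 0 0 0 0 0")

```text
time_s: 22.7
eef_pos: [0.5643, 0.0692, 0.1303]
eef_rot: [-0.001, 0.74, -0.673, 0.001]
wrist_force: [0.2, 0.3, -0.3]
opening: 0.181
```

Run:
```python
from h import *
plan(np.array([.5625,.0686]),185.55);o=tool()[0];print(o["wrist_force"])
c=cam("wrist","w19");crop(c,(150,80,350,230),4,"w19c")
```

```text
TCP [0.5643 0.0692 0.1303] turn about tool z -0.12 q6 1.39
shift in tool now (cm) [ 0.04  0.19 -0.  ]  after turn [ 0.04  0.19 -0.  ]
[ 0.18421901  0.3007512  -0.32108274]
```

View pics/w19c.png

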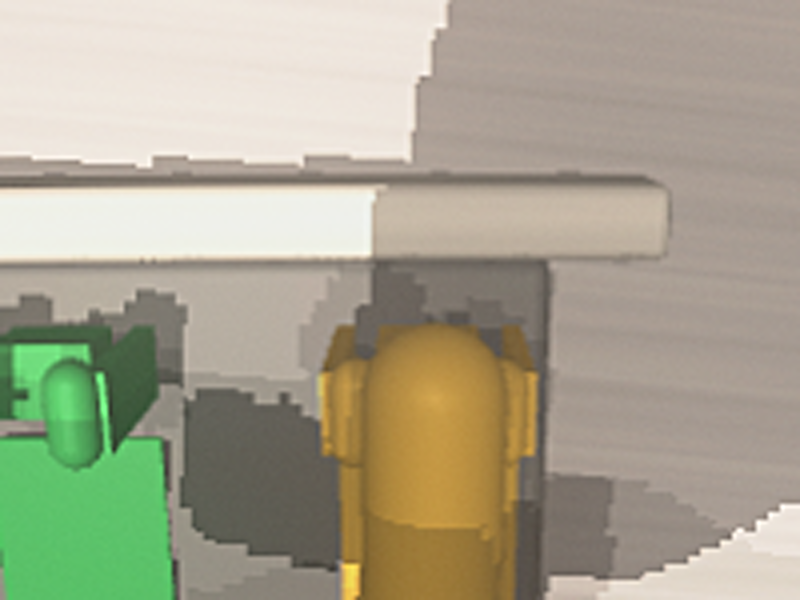

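move_arm(rows="0 0.1 0.5 0 0 0 0; 0 0 0.4 0 0 0 0; 0 0 0.3 0 0 0 0; 0 0 0.3 0 0 0 0")

```text
time_s: 23.15
eef_pos: [0.5635, 0.0695, 0.1152]
eef_rot: [-0.001, 0.74, -0.672, 0.001]
wrist_force: [-2.3, -0.7, 8.2]
opening: 0.183
```

move_arm(rows="0 0 0.3 0 0 0 0; 0 0 0.3 0 0 0 0; 0 0 0.3 0 0 0 0")

```text
time_s: 23.45
eef_pos: [0.5632, 0.0695, 0.1052]
eef_rot: [-0.0, 0.74, -0.672, 0.001]
wrist_force: [1.2, 0.5, -0.3]
opening: 0.184
```

move_arm(rows="0 0 0.2 0 0 0 0; 0 0 0.2 0 0 0 0; 0 0 0 0 0 0 0; 0 0 0 0 0 0 0")

```text
time_s: 23.85
eef_pos: [0.5628, 0.0695, 0.1029]
eef_rot: [0.0, 0.74, -0.672, 0.0]
wrist_force: [-6.7, -0.5, 20.4]
opening: 0.184
```

move_arm(rows="0 0 -0.2 0 0 0 0.42; 0 0 0 0 0 0 0.42; 0 0 0 0 0 0 0.42; 0 0 0 0 0 0 0.42; 0 0 -2 0 0 0 0.42; 0 0 -3 0 0 0 0.42; 0 0 -4 0 0 0 0.42; 0 2 -4 0 0 0 1; 0 4 -3 0 0 0 1; 0 4 0 0 0 0 1; 0 0 0 0 0 0 1")

```text
time_s: 24.95
eef_pos: [0.4588, 0.0604, 0.2623]
eef_rot: [0.001, 0.74, -0.673, -0.001]
wrist_force: [-0.5, 0.3, -0.4]
opening: 1.001
```

Run:
```python
from h import *
o,p,r=tool();print(p,o["opening"])
c=cam("wrist","w20")
brush(c,"wrist","brush_yellow_mid")
```

```text
[0.45877354 0.0604254  0.26229253] 1.0013647610452485
brush_yellow_mid 0.67 [ 60. 266.  79. 301.] mid [0.2925 0.3038] ang -5.4 L 0.0623 w 0.0209 0.0215
brush_yellow_mid 0.59 [244.  15. 273. 172.] mid [0.5688 0.0696] ang -174.4 L 0.1654 w 0.0163 0.0345
```

View pics/w20.png

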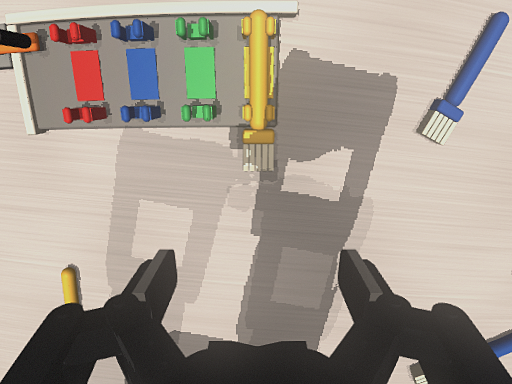

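move_arm(rows="4.2 1.7 0 0 0 0 1; 4.2 1.7 0 0 0 0 1; 4.2 1.7 0 0 0 0 1; 4.2 1.7 0 0 0 0 1; 4.2 1.7 0 0 0 0 1; 4.2 1.7 0 0 0 0 1; 4.2 1.7 0 0 0 0 1; 4.2 1.7 0 0 0 0 1; 4.2 1.7 0 0 0 0 1; 0 0 0 0 0 0 1; 0 0 0 0 0 0 1; 0 0 0 0 0 0 1")

```text
time_s: 26.25
eef_pos: [0.3472, -0.3303, 0.2623]
eef_rot: [-0.0, 0.74, -0.672, -0.001]
wrist_force: [-0.1, 0.0, -0.2]
opening: 1.002
```

Run:
```python
from h import *
c=cam("wrist","w21")
for q in brush(c,"wrist","brush_green_mid"): plan(q["mid"],q["ang"])
```

```text
brush_green_mid 0.63 [248.  37. 279. 181.] mid [ 0.4338 -0.3235] ang -169.2 L 0.1516 w 0.0174 0.0321
TCP [ 0.3473 -0.3298  0.2626] turn about tool z -5.27 q6 0.47
shift in tool now (cm) [ 0.21 -8.67 -0.  ]  after turn [ 1.01 -8.61 -0.  ]
```

View pics/w21.png

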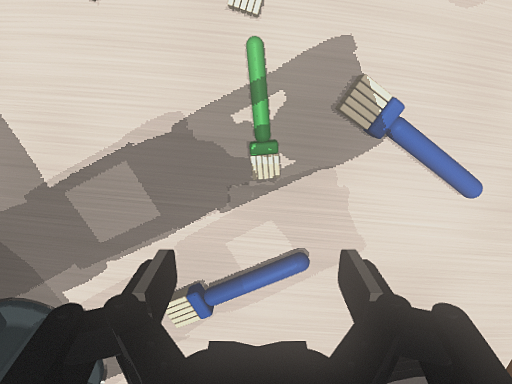

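move_arm(rows="0 0 0 0 0 -5.3 0.7; 0.5 -4.3 0 0 0 0 0.7; 0.5 -4.3 0 0 0 0 0.7; 0 0 4.5 0 0 0 0.7; 0 0 4.5 0 0 0 0.7; 0 0 4 0 0 0 0.7; 0 0 0 0 0 0 0.7; 0 0 0 0 0 0 0.7; 0 0 0 0 0 0 0.7")

```text
time_s: 27.25
eef_pos: [0.4345, -0.3255, 0.1356]
eef_rot: [0.0, 0.771, -0.637, 0.002]
wrist_force: [-0.2, -0.3, 0.1]
opening: 0.702
```

Run:
```python
from h import *
plan(np.array([.4338,-.3235]),-169.2)
c=cam("wrist","w22")
for q in brush(c,"wrist","brush_green_mid"): plan(q["mid"],q["ang"])
```

```text
TCP [ 0.4345 -0.3255  0.1356] turn about tool z 0.01 q6 0.52
shift in tool now (cm) [-0.21  0.03 -0.  ]  after turn [-0.21  0.03 -0.  ]
brush_green_mid 0.67 [235. 139. 273. 324.] mid [ 0.4336 -0.3238] ang -169.0 L 0.1566 w 0.0184 0.0325
TCP [ 0.4343 -0.3258  0.1357] turn about tool z -0.26 q6 0.52
shift in tool now (cm) [-0.2   0.03 -0.  ]  after turn [-0.2   0.03 -0.  ]
```

View pics/w22.png

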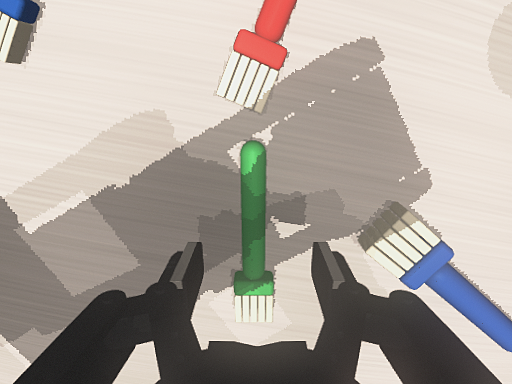

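move_arm(rows="-0.2 0 3 0 0 0 0.7; 0 0 2.5 0 0 0 0.7; 0 0 0.6 0 0 0 0.7; 0 0 0 0 0 0 0.7; 0 0 0 0 0 0 0.7")

```text
time_s: 27.85
eef_pos: [0.4335, -0.3236, 0.0736]
eef_rot: [0.0, 0.77, -0.638, 0.001]
wrist_force: [-0.1, 0.3, 0.2]
opening: 0.701
```

Run:
```python
from h import *
plan(np.array([.4337,-.3237]),-169.2)
```

```text
TCP [ 0.4335 -0.3236  0.0736] turn about tool z -0.04 q6 0.52
shift in tool now (cm) [ 0.02 -0.02  0.  ]  after turn [ 0.02 -0.02  0.  ]
```

move_arm(rows="0 0 0 0 0 0 0; 0 0 0 0 0 0 0; 0 0 0 0 0 0 0; 0 0 0 0 0 0 0; 0 0 0 0 0 0 0; 0 0 0 0 0 0 0; 0 0 -1 0 0 0 0; 0 0 -3 0 0 0 0; 0 0 -4 0 0 0 0; 0 0 -4 0 0 5.2 0; 0 0 0 0 0 0 0; 0 0 0 0 0 0 0")

```text
time_s: 29.05
eef_pos: [0.4331, -0.3231, 0.1935]
eef_rot: [0.0, 0.741, -0.672, 0.002]
wrist_force: [-1.2, -0.5, -0.9]
opening: 0.183
```

Run:
```python
from h import *
o=tool()[0];print(o["opening"],o["eef_pos"])
plan(np.array([.5563,.1285]),185.55)
c=cam("wrist");held(c,.0645,"hg")
```

```text
0.1828976314924996 [ 0.43310157 -0.3230537   0.19345555]
TCP [ 0.4331 -0.3231  0.1935] turn about tool z 0.06 q6 0.61
shift in tool now (cm) [-43.74 -16.67  -0.08]  after turn [-43.75 -16.63  -0.08]
expected rear end, left edge, right edge at -40, mid [[254.5 160.5]
 [236.6 189.8]
 [272.5 189.8]
 [254.7 259. ]]
```

View pics/hg.png

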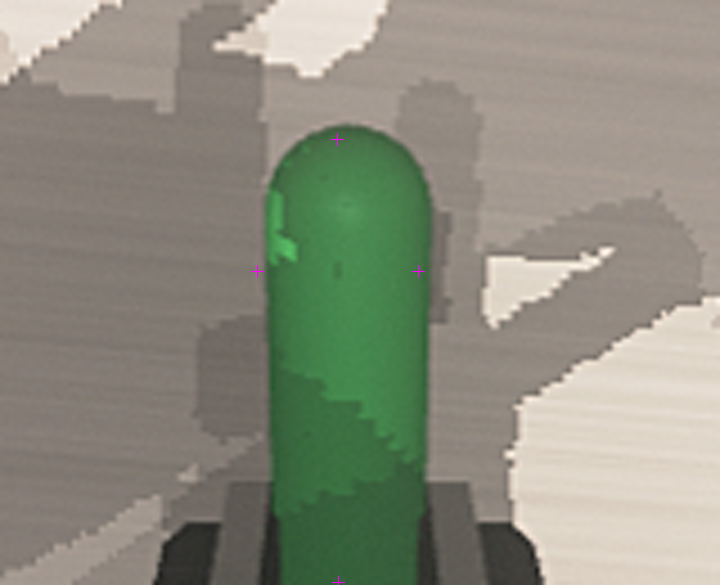

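move_arm(rows="-4.4 -1.7 0 0 0 0 0; -4.4 -1.7 0 0 0 0 0; -4.4 -1.7 0 0 0 0 0; -4.4 -1.7 0 0 0 0 0; -4.4 -1.7 0 0 0 0 0; -4.4 -1.7 0 0 0 0 0; -4.4 -1.7 0 0 0 0 0; -4.4 -1.7 0 0 0 0 0; -4.4 -1.6 0 0 0 0 0; -4.1 -1.5 0 0 0 0 0; 0 0 0 0 0 0 0; 0 0 0 0 0 0 0; 0 0 0 0 0 0 0; 0 0 0 0 0 0 0")

```text
time_s: 30.5
eef_pos: [0.5561, 0.1272, 0.1912]
eef_rot: [0.001, 0.74, -0.673, -0.0]
wrist_force: [0.0, 0.6, -0.7]
opening: 0.181
```

Run:
```python
from h import *
plan(np.array([.5555,.1285]),185.55);o=tool()[0];print(o["opening"])
c=cam("wrist","w23");held(c)
```

```text
TCP [0.5561 0.1272 0.1912] turn about tool z -0.08 q6 1.49
shift in tool now (cm) [-0.13  0.04  0.  ]  after turn [-0.13  0.04  0.  ]
0.1807082908642219
expected rear end, left edge, right edge at -40, mid [[256.7 159.3]
 [238.5 189. ]
 [274.9 189. ]
 [256.6 258.9]]
```

View pics/w23.png

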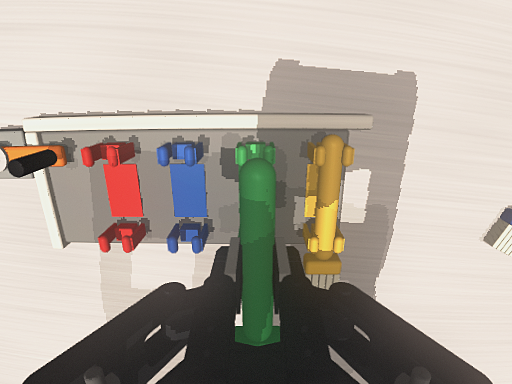

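move_arm(rows="-0.1 0 3 0 0 0 0; 0 0 3 0 0 0 0; 0 0 0.3 0 0 0 0; 0 0 0 0 0 0 0; 0 0 0 0 0 0 0")

```text
time_s: 31.05
eef_pos: [0.5574, 0.1291, 0.1304]
eef_rot: [-0.001, 0.74, -0.672, 0.001]
wrist_force: [-0.1, -0.8, 0.1]
opening: 0.187
```

Run:
```python
from h import *
plan(np.array([.5555,.1285]),185.55);o=tool()[0];print(o["wrist_force"])
c=cam("wrist","w24");crop(c,(150,80,350,230),4,"w24c")
```

```text
TCP [0.5574 0.1291 0.1304] turn about tool z -0.03 q6 1.49
shift in tool now (cm) [ 0.04  0.19 -0.  ]  after turn [ 0.04  0.19 -0.  ]
[-0.06919533 -0.83181858  0.05409132]
```

View pics/w24c.png

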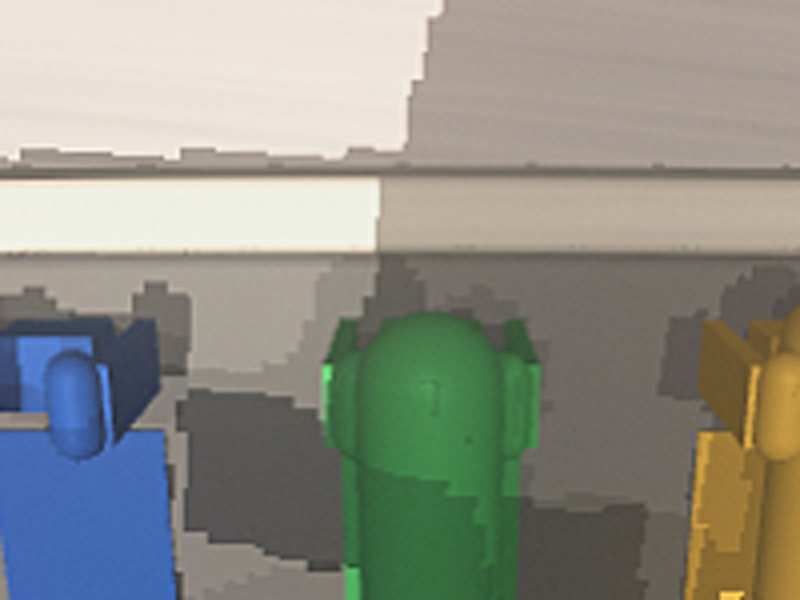

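Centred. Press (with 2 mm back towards the front).

move_arm(rows="0 0.2 0.5 0 0 0 0; 0 0 0.4 0 0 0 0; 0 0 0.3 0 0 0 0; 0 0 0.3 0 0 0 0; 0 0 0.3 0 0 0 0; 0 0 0.3 0 0 0 0; 0 0 0.3 0 0 0 0")

```text
time_s: 31.8
eef_pos: [0.5553, 0.1293, 0.1055]
eef_rot: [-0.001, 0.741, -0.672, 0.001]
wrist_force: [0.2, -1.2, 2.0]
opening: 0.182
```

move_arm(rows="0 0 0.2 0 0 0 0; 0 0 0.2 0 0 0 0; 0 0 0 0 0 0 0; 0 0 0 0 0 0 0")

```text
time_s: 32.2
eef_pos: [0.5546, 0.1292, 0.1019]
eef_rot: [0.0, 0.741, -0.672, 0.0]
wrist_force: [-3.7, -1.0, 11.9]
opening: 0.183
```

move_arm(rows="0 0 0 0 0 0 0.4; 0 0 0 0 0 0 0.4; 0 0 0 0 0 0 0.4; 0 0 0 0 0 0 0.4; 0 0 -2 0 0 0 0.4; 0 0 -3 0 0 0 0.4; 0 0 -4 0 0 0 0.4; 0 2 -4 0 0 0 0.7; 0 4 -3 0 0 0 0.7; 0 4 0 0 0 0 0.7; 0 0 0 0 0 0 0.7")

```text
time_s: 33.3
eef_pos: [0.4506, 0.1199, 0.2605]
eef_rot: [0.001, 0.741, -0.672, -0.001]
wrist_force: [0.7, 0.7, 0.0]
opening: 0.701
```

Run:
```python
from h import *
o,p,r=tool();print(p,o["opening"])
c=cam("wrist","w25")
for k in ["green","yellow","blue"]: brush(c,"wrist",f"brush_{k}_mid")
```

```text
[0.45055488 0.11988408 0.26045051] 0.7005553211333667
brush_green_mid 0.63 [244.  10. 274. 171.] mid [0.5629 0.1294] ang -174.4 L 0.166 w 0.0182 0.0342
brush_green_mid 0.18 [ 73.  10. 341. 128.] mid [0.56   0.0928] ang 7.9 L 0.1217 w 0.1112 0.1118
brush_yellow_mid 0.89 [299.   7. 336. 170.] mid [0.5702 0.0632] ang -175.0 L 0.1657 w 0.0195 0.0388
brush_yellow_mid 0.56 [ 98. 266. 116. 290.] mid [0.246 0.313] ang 167.8 L 0.0432 w 0.0196 0.0199
brush_blue_mid 0.8 [466.  72. 512. 144.] mid [ 0.5365 -0.1399] ang 162.8 L 0.0784 w 0.0217 0.0412
brush_blue_mid 0.62 [478. 346. 511. 371.] mid [ 0.1701 -0.3268] ang -101.7 L 0.0724 w 0.0374 0.0536
```

View pics/w25.png

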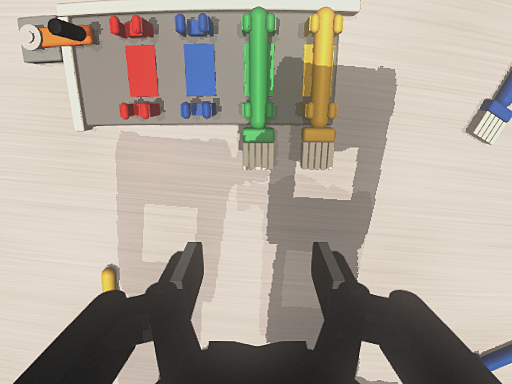

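move_arm(rows="4.7 -0.6 0 0 0 0 0.7; 4.7 -0.6 0 0 0 0 0.7; 4.7 -0.6 0 0 0 0 0.7; 4.7 -0.6 0 0 0 0 0.7; 4.7 -0.6 0 0 0 0 0.7; 4.7 -0.6 0 0 0 0 0.7; 0 0 0 0 0 0 0.7; 0 0 0 0 0 0 0.7; 0 0 0 0 0 0 0.7; 0 0 0 0 0 0 0.7")

```text
time_s: 34.5
eef_pos: [0.5181, -0.1564, 0.2605]
eef_rot: [-0.0, 0.741, -0.671, -0.0]
wrist_force: [0.1, 0.3, 0.4]
opening: 0.7
```

Run:
```python
from h import *
c=cam("wrist","w26")
for q in brush(c,"wrist","brush_blue_mid"): plan(q["mid"],q["ang"])
brush(c,"wrist","brush_red_mid")
```

```text
brush_blue_mid 0.9 [354. 360. 395. 382.] mid [ 0.198  -0.3519] ang 121.8 L 0.0612 w 0.0446 0.0447
brush_blue_mid 0.57 [441. 234. 510. 302.] mid [ 0.3965 -0.5071] ang 59.5 L 0.159 w 0.0222 0.0449
TCP [ 0.5182 -0.1564  0.2609] turn about tool z 63.82 q6 0.96
shift in tool now (cm) [16.29 33.79 -0.  ]  after turn [37.51  0.29 -0.  ]
TCP [ 0.5182 -0.1564  0.2609] turn about tool z -53.88 q6 0.96
shift in tool now (cm) [33.69 15.58 -0.  ]  after turn [ 7.28 36.4  -0.  ]
brush_red_mid 0.66 [364.  62. 436. 194.] mid [ 0.6025 -0.3206] ang 167.0 L 0.1506 w 0.02 0.038
```

View pics/w26.png

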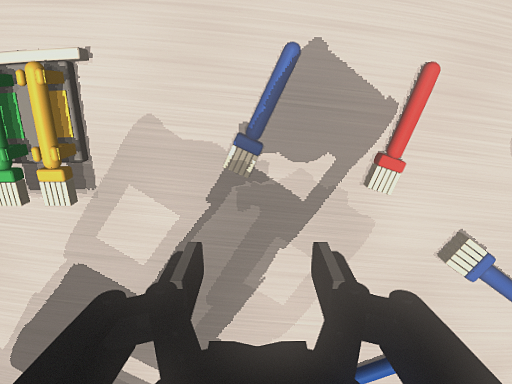

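Run:
```python
from h import *
c=cam("wrist")
for q in brush(c,"wrist","brush_blue_mid"): plan(q["mid"],q["ang"])
hsv=cv2.cvtColor(c["color"],cv2.COLOR_BGR2HSV)
m=cv2.inRange(hsv,(105,120,40),(128,255,255)); m[:, :220]=0;m[:,320:]=0;m[180:]=0
ys,xs=np.nonzero(m);P=p2w(c,np.c_[xs,ys],.009)[:,:2]
k=P.mean(0);u=np.linalg.svd(P-k,full_matrices=False)[2][0];u*=-np.sign(u[0]);s=(P-k)@u;a=s.min()
h=P[s<a+.095];kh=h.mean(0);uh=np.linalg.svd(h-kh,full_matrices=False)[2][0];uh*=-np.sign(uh[0]);sh=(P-kh)@uh;a2=np.percentile(sh,.3)
mid=kh+uh*(a2+.055);ang=np.degrees(np.arctan2(uh[1],uh[0]));print(len(xs),mid,ang,"L",np.ptp(sh),"w",np.ptp((h-kh)@[-uh[1],uh[0]]))
plan(mid,ang)
```

```text
brush_blue_mid 0.86 [358. 359. 392. 384.] mid [ 0.2259 -0.3926] ang -51.1 L 0.0596 w 0.0418 0.0433
brush_blue_mid 0.64 [223.  42. 299. 176.] mid [ 0.6046 -0.1634] ang 160.6 L 0.152 w 0.0176 0.0321
TCP [ 0.5182 -0.1569  0.2611] turn about tool z 56.77 q6 0.96
shift in tool now (cm) [20.59 31.4  -0.  ]  after turn [ 3.754e+01 -2.000e-02  1.000e-02]
TCP [ 0.5182 -0.1569  0.2611] turn about tool z 25.08 q6 0.96
shift in tool now (cm) [ 1.49 -8.54  0.  ]  after turn [-2.26 -8.36  0.  ]
542 [ 0.60321973 -0.1590445 ] 156.47121059568815 L 0.1194896751016698 w 0.011589200121789387
TCP [ 0.5182 -0.1569  0.2611] turn about tool z 29.16 q6 0.96
shift in tool now (cm) [ 1.05 -8.44  0.  ]  after turn [-3.2  -7.89  0.  ]
```

move_arm(rows="0 0 0 0 0 8.4 0.7; 0 0 0 0 0 8.4 0.7; 0 0 0 0 0 8.3 0.7; -1.2 -4.2 0 0 0 0 0.7; -1.1 -4.2 0 0 0 0 0.7; 0 0 4.5 0 0 0 0.7; 0 0 4.5 0 0 0 0.7; 0 0 3.5 0 0 0 0.7; 0 0 0 0 0 0 0.7; 0 0 0 0 0 0 0.7; 0 0 0 0 0 0 0.7")

```text
time_s: 35.85
eef_pos: [0.6065, -0.1646, 0.1388]
eef_rot: [0.001, -0.577, 0.817, -0.002]
wrist_force: [0.3, -0.1, -0.1]
opening: 0.702
```

Run:
```python
from h import *
plan(np.array([.6046,-.1634]),160.6)
c=cam("wrist","w27")
for q in brush(c,"wrist","brush_blue_mid"): plan(q["mid"],q["ang"])
```

```text
TCP [ 0.6065 -0.1646  0.1388] turn about tool z -0.12 q6 1.46
shift in tool now (cm) [-0.05  0.22 -0.  ]  after turn [-0.05  0.22 -0.  ]
brush_blue_mid 0.93 [237. 142. 276. 324.] mid [ 0.6053 -0.164 ] ang 160.4 L 0.1592 w 0.0173 0.032
brush_blue_mid 0.16 [  0. 256.  35. 284.] mid [0.6182 0.0833] ang 103.1 L 0.0491 w 0.0159 0.0167
TCP [ 0.6065 -0.1647  0.139 ] turn about tool z 0.12 q6 1.46
shift in tool now (cm) [-0.02  0.14 -0.  ]  after turn [-0.02  0.14 -0.  ]
TCP [ 0.6065 -0.1647  0.139 ] turn about tool z 57.36 q6 1.46
shift in tool now (cm) [-23.76   7.19  -0.05]  after turn [-6.76 23.88 -0.12]
```

View pics/w27.png

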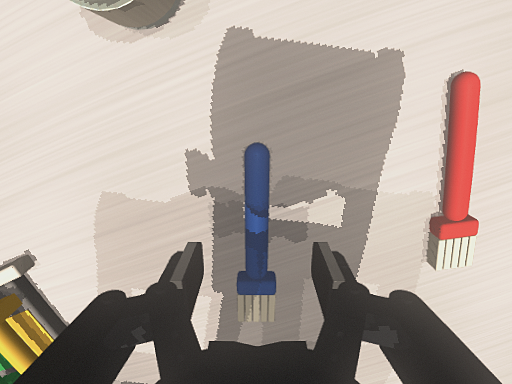

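move_arm(rows="0 0.1 3 0 0 0 0.7; 0 0 2.8 0 0 0 0.7; 0 0 0.7 0 0 0 0.7; 0 0 0 0 0 0 0.7; 0 0 0 0 0 0 0.7")

```text
time_s: 36.45
eef_pos: [0.6051, -0.1642, 0.0728]
eef_rot: [0.001, -0.577, 0.817, -0.001]
wrist_force: [0.5, -1.2, 0.3]
opening: 0.701
```

Run:
```python
from h import *
plan(np.array([.605,-.1637]),160.5)
```

```text
TCP [ 0.6051 -0.1642  0.0728] turn about tool z -0.03 q6 1.46
shift in tool now (cm) [-0.04  0.03 -0.  ]  after turn [-0.04  0.03 -0.  ]
```

move_arm(rows="0 0 -0.1 0 0 0 0; 0 0 0 0 0 0 0; 0 0 0 0 0 0 0; 0 0 0 0 0 0 0; 0 0 0 0 0 0 0; 0 0 0 0 0 0 0; 0 0 -1 0 0 0 0; 0 0 -3 0 0 0 0; 0 0 -4 0 0 0 0; 0 0 -4 0 0 -8 0; 0 0 0 0 0 -8 0; 0 0 0 0 0 -8 0; 0 0 0 0 0 0 0; 0 0 0 0 0 0 0")

```text
time_s: 37.85
eef_pos: [0.6037, -0.1635, 0.1919]
eef_rot: [0.0, 0.733, -0.68, -0.0]
wrist_force: [-0.3, 0.6, -0.5]
opening: 0.182
```

Run:
```python
from h import *
o=tool()[0];print(o["opening"],o["eef_pos"])
plan(np.array([.5507,.1881]),185.55)
c=cam("wrist","w28");held(c,.0645,"hb")
```

```text
0.18204622964138645 [ 0.60374303 -0.16353003  0.19187344]
TCP [ 0.6037 -0.1635  0.1919] turn about tool z -1.3 q6 1.04
shift in tool now (cm) [-3.546e+01  2.680e+00  1.000e-02]  after turn [-3.551e+01  1.880e+00  1.000e-02]
expected rear end, left edge, right edge at -40, mid [[256.6 159.7]
 [238.5 189.4]
 [274.8 189.4]
 [256.6 259.3]]
```

View pics/hb.png

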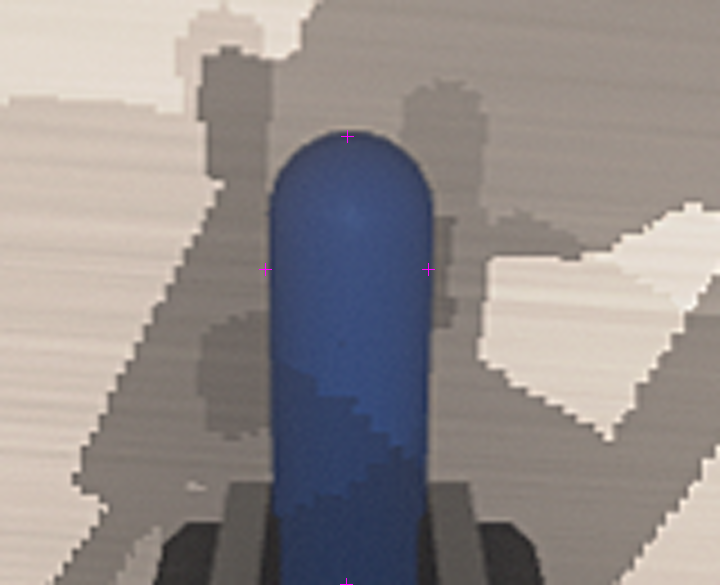

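Good. Turn −1.3° and carry −35.5, +1.9.

move_arm(rows="0 0 0 0 0 -1.3 0; -4.4 0.2 0 0 0 0 0; -4.4 0.2 0 0 0 0 0; -4.4 0.3 0 0 0 0 0; -4.4 0.3 0 0 0 0 0; -4.4 0.2 0 0 0 0 0; -4.4 0.2 0 0 0 0 0; -4.4 0.2 0 0 0 0 0; -4.4 0.2 0 0 0 0 0; 0 0 0 0 0 0 0; 0 0 0 0 0 0 0; 0 0 0 0 0 0 0; 0 0 0 0 0 0 0")

```text
time_s: 39.2
eef_pos: [0.5511, 0.1834, 0.1918]
eef_rot: [0.0, 0.741, -0.671, 0.0]
wrist_force: [0.7, 0.3, -0.3]
opening: 0.184
```

Run:
```python
from h import *
o=tool()[0];print(o["opening"],o["eef_pos"])
plan(np.array([.5503,.1881]),185.55)
c=cam("wrist","w29");held(c,.0645)
```

```text
0.18394147744669467 [0.55109453 0.18338043 0.19181175]
TCP [0.5511 0.1834 0.1918] turn about tool z 0.1 q6 1.59
shift in tool now (cm) [-0.48  0.03 -0.  ]  after turn [-0.48  0.03 -0.  ]
expected rear end, left edge, right edge at -40, mid [[256.6 159.8]
 [238.4 189.6]
 [274.8 189.6]
 [256.6 259.5]]
```

View pics/w29.png

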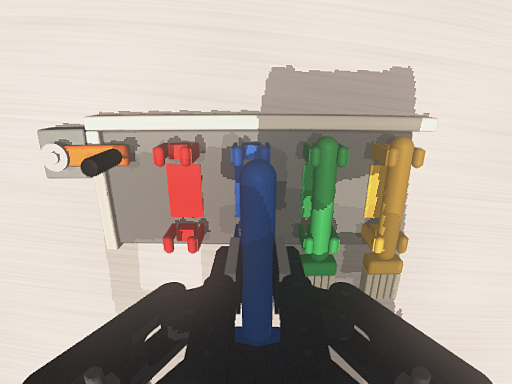

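move_arm(rows="-0.5 0.1 3 0 0 0 0; 0 0 3 0 0 0 0; 0 0 0.2 0 0 0 0; 0 0 0 0 0 0 0; 0 0 0 0 0 0 0; 0 0 0 0 0 0 0")

```text
time_s: 39.85
eef_pos: [0.5505, 0.1895, 0.1317]
eef_rot: [-0.001, 0.742, -0.671, 0.001]
wrist_force: [-0.5, 0.2, -0.1]
opening: 0.181
```

Run:
```python
from h import *
plan(np.array([.5503,.1881]),185.55);o=tool()[0];print(o["wrist_force"])
c=cam("wrist");crop(c,(150,80,350,230),4,"w30c")
```

```text
TCP [0.5505 0.1895 0.1317] turn about tool z 0.19 q6 1.6
shift in tool now (cm) [ 0.14  0.03 -0.  ]  after turn [ 0.14  0.03 -0.  ]
[-0.54533253  0.23584898 -0.11432773]
```

View pics/w30c.png

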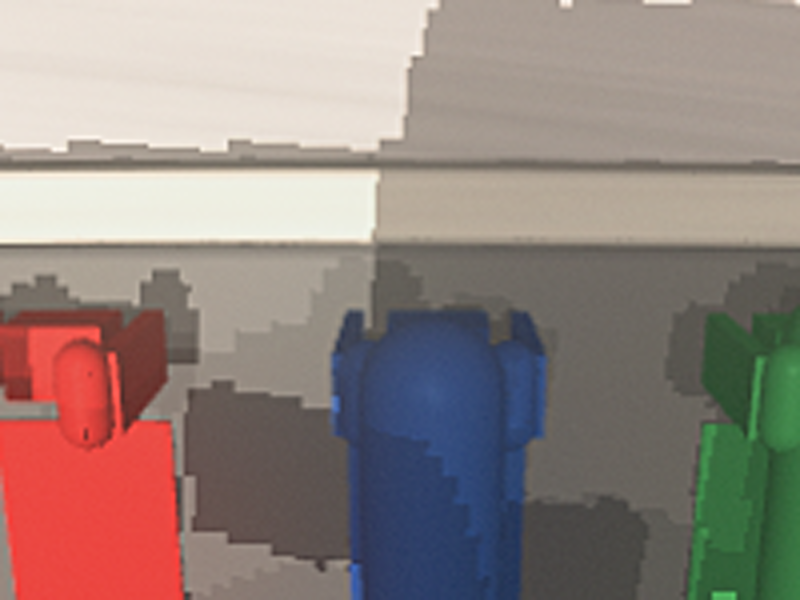

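move_arm(rows="0.1 -0.2 0.5 0 0 0 0; 0 0 0.5 0 0 0 0; 0 0 0.3 0 0 0 0; 0 0 0.3 0 0 0 0; 0 0 0.3 0 0 0 0; 0 0 0.3 0 0 0 0; 0 0 0.3 0 0 0 0")

```text
time_s: 40.6
eef_pos: [0.5519, 0.1889, 0.1051]
eef_rot: [-0.001, 0.742, -0.671, 0.0]
wrist_force: [0.9, 0.2, -0.3]
opening: 0.186
```

move_arm(rows="0 0 0.2 0 0 0 0; 0 0 0.2 0 0 0 0; 0 0 0 0 0 0 0; 0 0 0 0 0 0 0")

```text
time_s: 41.0
eef_pos: [0.5513, 0.1888, 0.102]
eef_rot: [0.0, 0.742, -0.671, -0.0]
wrist_force: [-3.8, -0.6, 12.3]
opening: 0.186
```

move_arm(rows="0 0 0 0 0 0 0.4; 0 0 0 0 0 0 0.4; 0 0 0 0 0 0 0.4; 0 0 0 0 0 0 0.4; 0 0 -2 0 0 0 0.4; 0 0 -3 0 0 0 0.4; 0 0 -4 0 0 0 0.4; 0 2 -4 0 0 0 0.7; 0 4 -3 0 0 0 0.7; 0 4 0 0 0 0 0.7; 0 0 0 0 0 0 0.7")

```text
time_s: 42.1
eef_pos: [0.4474, 0.1788, 0.2605]
eef_rot: [0.001, 0.742, -0.67, -0.001]
wrist_force: [-0.2, 0.7, -0.3]
opening: 0.703
```

Run:
```python
from h import *
c=cam("wrist","w31")
for k in ["green","yellow","blue"]: brush(c,"wrist",f"brush_{k}_mid")
c=cam("top","t31");brush(c,"top","brush_red_mid")
o,p,r=tool();d=np.array([.52,-.33,0])-[*p[:2],0];print(p,o["opening"],r.inv().apply(d)*100)
```

```text
brush_green_mid 0.98 [301.  11. 336. 171.] mid [0.5635 0.1232] ang -175.1 L 0.1669 w 0.0206 0.0381
brush_yellow_mid 0.74 [137. 269. 159. 357.] mid [0.2481 0.3197] ang 159.7 L 0.1595 w 0.0181 0.0265
brush_yellow_mid 0.6 [356.  13. 398. 172.] mid [0.5707 0.0571] ang -175.8 L 0.166 w 0.0203 0.0394
brush_blue_mid 0.66 [243.   8. 275. 172.] mid [0.5588 0.1892] ang -174.4 L 0.1664 w 0.017 0.0355
brush_blue_mid 0.56 [488. 352. 510. 381.] mid [ 0.1562 -0.2644] ang 45.2 L 0.0868 w 0.0259 0.0438
brush_blue_mid 0.37 [127.  13. 410. 131.] mid [0.5626 0.0882] ang -174.4 L 0.1124 w 0.1037 0.1114
brush_red_mid 0.81 [315. 151. 328. 189.] mid [ 0.5944 -0.3176] ang 167.8 L 0.1379 w 0.0142 0.0242
[0.45281028 0.17874991 0.26070116] 0.7004665598860612 [ 5.12920825e+01 -1.59110192e+00  1.67754365e-03]
```

View pics/w31.png

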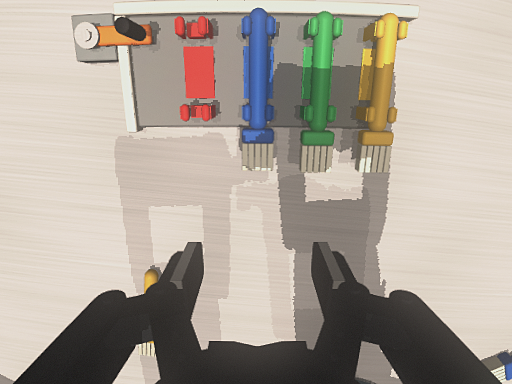

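View pics/t31.png

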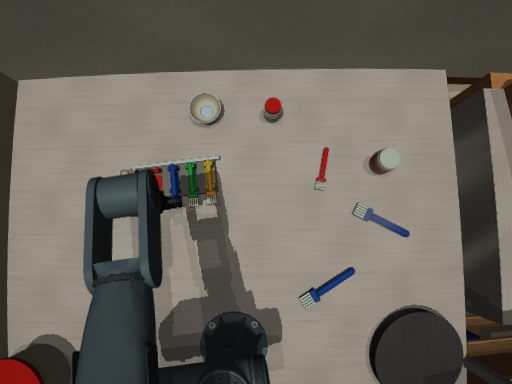

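move_arm(rows="4.6 -0.2 0 0 0 0 0.7; 4.6 -0.2 0 0 0 0 0.7; 4.6 -0.2 0 0 0 0 0.7; 4.6 -0.2 0 0 0 0 0.7; 4.6 -0.2 0 0 0 0 0.7; 4.6 -0.2 0 0 0 0 0.7; 4.6 -0.1 0 0 0 0 0.7; 4.6 -0.1 0 0 0 0 0.7; 4.6 -0.1 0 0 0 0 0.7; 4.6 -0.1 0 0 0 0 0.7; 4.6 0 0 0 0 0 0.7; 0 0 0 0 0 0 0.7; 0 0 0 0 0 0 0.7; 0 0 0 0 0 0 0.7")

```text
time_s: 43.8
eef_pos: [0.5186, -0.3224, 0.26]
eef_rot: [-0.0, 0.742, -0.671, -0.001]
wrist_force: [1.0, -0.2, -0.1]
opening: 0.698
```

Run:
```python
from h import *
c=cam("wrist","w32")
for q in brush(c,"wrist","brush_red_mid"): plan(q["mid"],q["ang"])
```

```text
brush_red_mid 0.93 [223.  42. 283. 181.] mid [ 0.6027 -0.3201] ang 168.2 L 0.1516 w 0.0185 0.0326
TCP [ 0.5188 -0.3218  0.2606] turn about tool z 17.67 q6 0.72
shift in tool now (cm) [ 0.68 -8.37 -0.  ]  after turn [-1.89 -8.18 -0.  ]
```

View pics/w32.png

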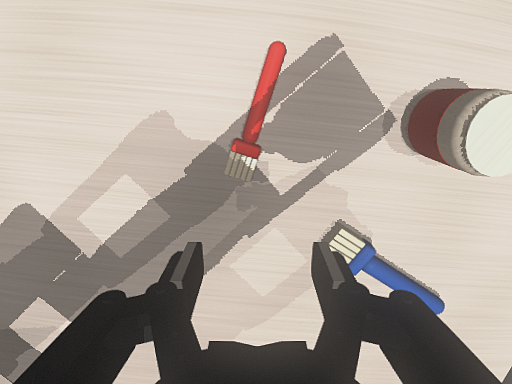

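move_arm(rows="0 0 0 0 0 6 0.7; 0 0 0 0 0 6 0.7; 0 0 0 0 0 5.7 0.7; -0.9 -4.1 0 0 0 0 0.7; -1 -4.1 0 0 0 0 0.7; 0 0 4.5 0 0 0 0.7; 0 0 4.5 0 0 0 0.7; 0 0 3.5 0 0 0 0.7; 0 0 0 0 0 0 0.7; 0 0 0 0 0 0 0.7; 0 0 0 0 0 0 0.7")

```text
time_s: 45.0
eef_pos: [0.6043, -0.322, 0.1392]
eef_rot: [0.001, -0.63, 0.777, -0.002]
wrist_force: [0.6, -0.2, -0.0]
opening: 0.698
```

Run:
```python
from h import *
plan(np.array([.6027,-.3201]),168.2)
c=cam("wrist","w33")
for q in brush(c,"wrist","brush_red_mid"): plan(q["mid"],q["ang"])
```

```text
TCP [ 0.6043 -0.322   0.1392] turn about tool z -0.1 q6 1.12
shift in tool now (cm) [-0.16  0.19 -0.  ]  after turn [-0.16  0.19 -0.  ]
brush_red_mid 0.83 [235. 143. 270. 321.] mid [ 0.6025 -0.3201] ang 167.5 L 0.1568 w 0.0189 0.0324
TCP [ 0.6042 -0.3223  0.1393] turn about tool z 0.58 q6 1.12
shift in tool now (cm) [-0.18  0.21 -0.  ]  after turn [-0.18  0.21 -0.  ]
```

View pics/w33.png

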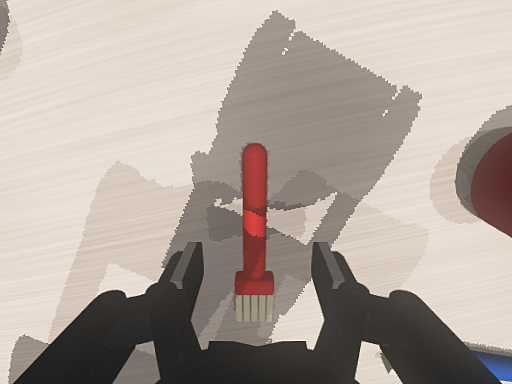

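move_arm(rows="-0.2 0.2 3 0 0 0.3 0.7; 0 0 2.8 0 0 0 0.7; 0 0 0.6 0 0 0 0.7; 0 0 0 0 0 0 0.7; 0 0 0 0 0 0 0.7")

```text
time_s: 45.6
eef_pos: [0.6022, -0.3199, 0.074]
eef_rot: [0.0, -0.628, 0.778, -0.002]
wrist_force: [0.9, -0.4, 1.6]
opening: 0.702
```

Run:
```python
from h import *
plan(np.array([.6026,-.3201]),167.9)
```

```text
TCP [ 0.6022 -0.3199  0.074 ] turn about tool z -0.14 q6 1.12
shift in tool now (cm) [ 0.01 -0.04  0.  ]  after turn [ 0.01 -0.04  0.  ]
```

Needed turn: 185.55 − 167.9 = 17.65 → −17.6 about tool z.

move_arm(rows="0 0 0 0 0 0 0; 0 0 0 0 0 0 0; 0 0 0 0 0 0 0; 0 0 0 0 0 0 0; 0 0 0 0 0 0 0; 0 0 0 0 0 0 0; 0 0 -1 0 0 0 0; 0 0 -3 0 0 0 0; 0 0 -4 0 0 0 0; 0 0 -4 0 0 -6 0; 0 0 0 0 0 -6 0; 0 0 0 0 0 -5.7 0; 0 0 0 0 0 0 0; 0 0 0 0 0 0 0")

```text
time_s: 47.0
eef_pos: [0.6009, -0.3188, 0.1917]
eef_rot: [0.0, 0.739, -0.674, -0.0]
wrist_force: [-0.3, 0.6, -0.9]
opening: 0.183
```

Run:
```python
from h import *
o=tool()[0];print(o["opening"],o["eef_pos"])
plan(np.array([.5447,.2477]),185.55)
c=cam("wrist","w34");held(c,.065,"hr")
```

```text
0.1826307841757109 [ 0.60092072 -0.31884058  0.19169029]
TCP [ 0.6009 -0.3188  0.1917] turn about tool z -0.23 q6 0.82
shift in tool now (cm) [-5.693e+01  3.500e-01  3.000e-02]  after turn [-5.693e+01  1.200e-01  3.000e-02]
expected rear end, left edge, right edge at -40, mid [[256.6 159.5]
 [238.5 189.1]
 [274.7 189.2]
 [256.6 258.9]]
```

View pics/hr.png

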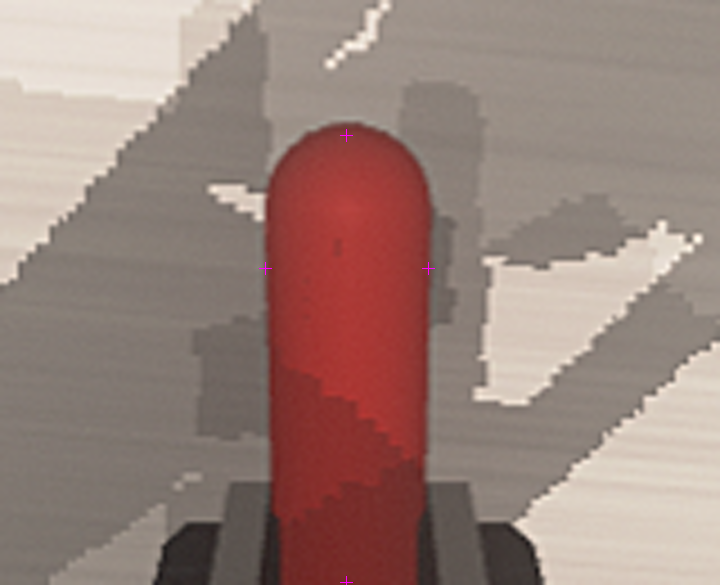

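move_arm(rows="-4.4 0 0 0 0 -0.2 0; -4.4 0 0 0 0 0 0; -4.4 0.1 0 0 0 0 0; -4.4 0 0 0 0 0 0; -4.4 0 0 0 0 0 0; -4.4 0 0 0 0 0 0; -4.4 0 0 0 0 0 0; -4.4 0.1 0 0 0 0 0; -4.4 0 0 0 0 0 0; -4.4 0 0 0 0 0 0; -4.4 0 0 0 0 0 0; -4.4 0 0 0 0 0 0; -4.1 0 0 0 0 0 0; 0 0 0 0 0 0 0; 0 0 0 0 0 0 0; 0 0 0 0 0 0 0; 0 0 0 0 0 0 0")

```text
time_s: 48.75
eef_pos: [0.5435, 0.2457, 0.1918]
eef_rot: [0.0, 0.74, -0.672, -0.0]
wrist_force: [-0.6, 0.0, -0.9]
opening: 0.179
```

Run:
```python
from h import *
o=tool()[0];print(o["opening"],o["eef_pos"])
plan(np.array([.5447,.2477]),185.55)
c=cam("wrist","w35")
```

```text
0.17930896944409874 [0.54346827 0.24568776 0.19177031]
TCP [0.5435 0.2457 0.1918] turn about tool z -0.01 q6 1.7
shift in tool now (cm) [-0.19 -0.14 -0.  ]  after turn [-0.19 -0.14 -0.  ]
```

View pics/w35.png

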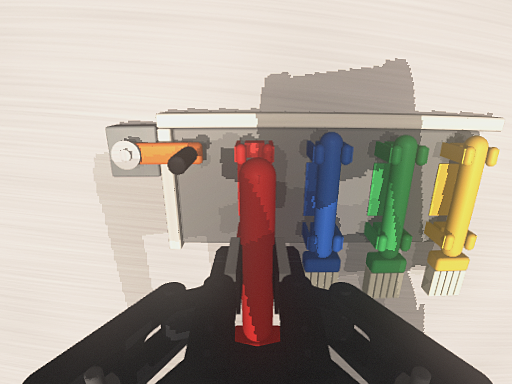

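move_arm(rows="-0.2 0 3 0 0 0 0; 0 0 3 0 0 0 0; 0 0 0.2 0 0 0 0; 0 0 0 0 0 0 0; 0 0 0 0 0 0 0; 0 0 0 0 0 0 0")

```text
time_s: 49.4
eef_pos: [0.5442, 0.2491, 0.1318]
eef_rot: [-0.001, 0.741, -0.671, 0.001]
wrist_force: [0.1, -0.3, -0.6]
opening: 0.184
```

Run:
```python
from h import *
plan(np.array([.5447,.2477]),185.55);o=tool()[0];print(o["wrist_force"])
c=cam("wrist","w36");crop(c,(150,80,350,230),4,"w36c")
```

```text
TCP [0.5442 0.2491 0.1318] turn about tool z 0.1 q6 1.7
shift in tool now (cm) [ 0.14 -0.04  0.  ]  after turn [ 0.14 -0.04  0.  ]
[ 0.08941232 -0.27613335 -0.6210052 ]
```

View pics/w36c.png

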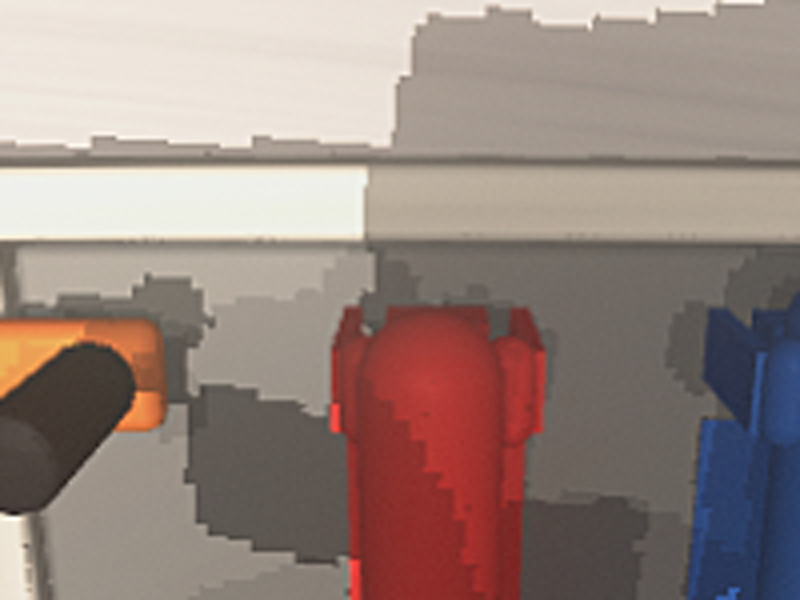

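move_arm(rows="0.1 0 0.5 0 0 0 0; 0 0 0.5 0 0 0 0; 0 0 0.3 0 0 0 0; 0 0 0.3 0 0 0 0; 0 0 0.3 0 0 0 0; 0 0 0.3 0 0 0 0; 0 0 0.3 0 0 0 0")

```text
time_s: 50.15
eef_pos: [0.5437, 0.2482, 0.1052]
eef_rot: [-0.001, 0.741, -0.671, 0.0]
wrist_force: [1.4, 0.2, 0.3]
opening: 0.181
```

move_arm(rows="0 0 0.2 0 0 0 0; 0 0 0.2 0 0 0 0; 0 0 0 0 0 0 0; 0 0 0 0 0 0 0")

```text
time_s: 50.55
eef_pos: [0.5431, 0.248, 0.1019]
eef_rot: [0.0, 0.741, -0.671, -0.0]
wrist_force: [-4.3, -1.3, 11.5]
opening: 0.184
```

move_arm(rows="0 0 0 0 0 0 0.4; 0 0 0 0 0 0 0.4; 0 0 0 0 0 0 0.4; 0 0 0 0 0 0 0.4; 0 0 -2 0 0 0 0.4; 0 0 -3 0 0 0 0.4; 0 0 -4 0 0 0 0.4; 0 2 -4 0 0 0 0.7; 2 4 -3 0 0 0 0.7; 3 4 0 0 0 0 0.7; 3 0 0 0 0 0 0.7; 0 0 0 0 0 0 0.7; 0 0 0 0 0 0 0.7")

```text
time_s: 51.85
eef_pos: [0.4544, 0.1599, 0.2591]
eef_rot: [-0.0, 0.741, -0.672, 0.0]
wrist_force: [-0.8, 0.5, 0.1]
opening: 0.702
```

Run:
```python
from h import *
c=cam("wrist","w37"); o,p,r=tool();print(p)
for q in ["red","blue","green","yellow"]:
    for t in ctrl.trace("wrist",f"brush_{q}_mid"):
        ys,xs=np.nonzero(t["region"])
        if len(xs)<200: continue
        P=p2w(c,np.c_[xs,ys],.038)[:,:2]; u=np.array([-.9953,-.0968])
        seat={"red":(.5451,.2477),"blue":(.5507,.1881),"green":(.5563,.1285),"yellow":(.5625,.0686)}[q]
        s=(P-seat)@u; n=(P-seat)@np.array([.0968,-.9953])
        print(q,round(t["confidence"],2),t["bbox"],"along rear,front mm",np.round(1e3*np.percentile(s,[.3,99.8]),1),"lat handle",np.round(1e3*np.median(n[(s>-.03)&(s<.03)]),1))
crop(c,(100,0,420,190),2.4,"w37c")
c=cam("scene","s37");crop(c,(260,120,420,240),5,"s37c")
```

```text
[0.45448898 0.1603669  0.25892536]
red 0.96 [161.7, 14.5, 198.1, 175.7] along rear,front mm [-53.9  97.1] lat handle -0.2
blue 0.97 [484.7, 355.5, 508.4, 380.9] along rear,front mm [370.5 433.1] lat handle nan
blue 0.91 [222.1, 12.8, 257.1, 178.4] along rear,front mm [-55.7  94.7] lat handle -0.2
blue 0.53 [283.8, 18.4, 314.0, 180.1] along rear,front mm [-53.4  96.8] lat handle 59.5
green 0.77 [284.1, 19.8, 316.1, 179.0] along rear,front mm [-53.7  96.6] lat handle -0.1
yellow 0.83 [338.7, 17.6, 374.7, 178.4] along rear,front mm [-53.9  96.7] lat handle -0.2
yellow 0.77 [127.7, 271.0, 155.4, 361.3] along rear,front mm [218.7 365.2] lat handle nan
  return _methods._mean(a, axis=axis, dtype=dtype,
  ret = ret.dtype.type(ret / rcount)
```

View pics/w37.png

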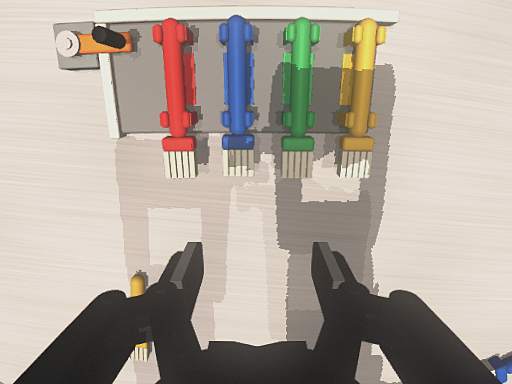

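View pics/s37c.png

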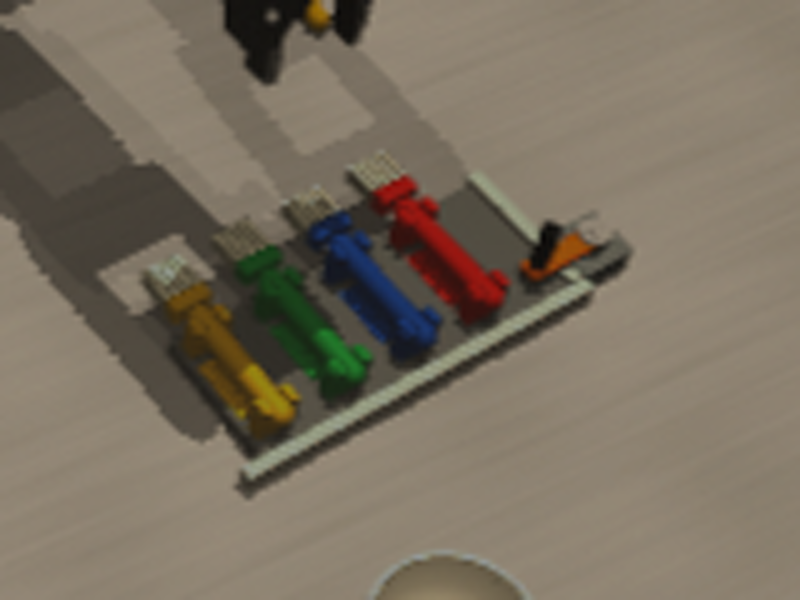

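Run:
```python
from h import *
c=cam("wrist")
a=p2w(c,[(67,43)],.036)[0];b=p2w(c,[(121,44)],.031)[0];v=b-a;print("latch arm dist/angle vs -y of bay (rad)",np.linalg.norm(v[:2]),np.arctan2(v[1],v[0])+np.pi/2-.097)
print(ctrl.hand_in())
```

```text
latch arm dist/angle vs -y of bay (rad) 0.05145384779893257 -0.044381350219563825
the job is handed in; nothing more can be done
None
```

The job is handed in after about 52 s of robot time (limit 210 s). The rack is home in the bay, the latch is closed over it, and all four brushes are in the clips of their own colour, bristles to the front. No verdict came back.

- **Rack:** I pushed it against the back stop, then the side stop, then re-pressed the back. The force rose sharply at each stop, and the pictures show no gap.
- **Latch:** I swung it until the force rose at the end stop. In the last picture the arm reads about 1.53 rad, and the limit is 1.4 rad.
- **Choice of brushes:** For blue I took the smallest of the three. It measured 150 mm long with an 18 mm handle. For yellow I took the one farther to the robot's right.
- **Brushes:** I pressed them in the order yellow, green, blue, red, and felt each one snap in and bottom out. In the last wrist picture each is within 2 mm along its clip and 0.3 mm sideways. Their apparent lengths fit the 38 mm seat height.
- **Bystanders:** The arm did not go near the jar, bowl or can. I did not measure their positions again at the end.
- **Checks that disagreed:** Once the network missed the small blue brush, and my own colour mask placed it about 5 mm and 4° off. A second network look, then one from closer in, agreed with each other, and I used those.
- **Surprises:** I saw no brush knocked aside and no slackening of the grip.

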